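# Load the sherds into the scanner's latched sample chamber

### The job

Load the scanner for a run: turn its wing knob back to free the cover, slide the thumb latch sideways so that the cover springs fully open, and put every sherd from the blue felt pad in the chamber. Then press the cover down until the latch snaps over it, and turn the wing knob clockwise to its stop so that its tongue locks under the frame; leave the masking tape roll where it is.

Things in the scene. Friction and masses are not known exactly. Their poses are not given: they have to be found in the camera images.
- scan_unit: White bench scanner with an open-topped sample chamber, fixed, 225 mm deep (x) by 280 wide (y). Origin on the desk under the chamber's middle; +x to its back (hinge), -x to its front (robot), +y to its left seen from the robot. Chamber outside x -75..75, y -140..140 mm, walls 6 mm, rim 85 mm above the desk. In front a deck 60 mm high (x -150..-75) carries the thumb latch.
- chamber_floor (a point): Middle of the chamber's clear floor, 35 mm above the desk, at scanner x +8 mm; axes as the scanner's. An aluminium frame edge overhangs the front of the chamber inside (scanner x -75..-52, height 76..84 mm), so the clear mouth is scanner x -52..69, y -134..134 mm.
- cover_hinge (a point): Middle of the cover's hinge line, at scanner x +78 mm, 90 mm above the desk; the line runs along the scanner's y.
- cover (a joint): Grey cover with clear window, hinged at the chamber's back: 0 shut, 1.7 rad fully open (leans 7 deg back). 154 mm hinge to front edge, 280 wide, 10 thick; top face 96 mm above the desk when shut. A spring (1.5 N at the front edge) holds it open. Pushed slowly down at the front with 8 to 12 N (brief jolts to 25 N as the keeper meets the hook), the keeper rides past the sprung latch hook, which snaps over it.
- cover_front (a point): Point on the cover's outer (top) face, 140 mm from the hinge line, 70 mm to the +y side of its middle, clear of the knob; moves with the cover. z = outward normal of that face, -x = away from the hinge. A good place to push.
- latch (a joint): Spring thumb latch on the deck: 0 = rest, hook over the keeper; slides towards the scanner's +y up to 0.016 m, springs back when let go (1.5 to 3.5 N). Beyond about 0.010 the free cover springs open by itself in about a second.
- latch_tab (a point): Middle of the orange thumb tab of the latch: 24 mm (x) by 14 mm (y) by 20 mm high round this point, its top 104 mm above the desk, standing on a black slide whose top is 78 mm above the desk. A black block of the latch, 94 mm high, begins 18 mm behind it (+x) on the -y side.
- wing_knob (a joint): Blue wing knob on the cover; turns clockwise, seen on the cover's outer face, from 0 to 1.4 rad and stays as left (0.05 N m). 0: wing parallel to the hinge, hidden cam tongue free. 1.4 (stop): wing points to the front, tongue under the frame edge, cover locked. The tongue clears the frame edge only below 0.35 rad, both to open and to shut the cover.
- knob_grip (a point): Middle of the wing of the knob, on its axis, 19 mm above the cover's outer face. The wing is 46 mm long (along this point's y), 12 mm thick (along its x), from 6 to 30 mm above the cover; z = knob axis, outward. The axis is 115 mm from the hinge line, in the middle of the cover.
- felt_pad: Blue felt pad, fixed, 250 x 270 mm (x, y), 4 mm thick; origin under its centre. The sherds to be scanned lie on it at the start.
- sherd_b6_mid (a point): Pottery sherd: narrow light sherd, 65x30x18 mm (x, y, z), one of those that may lie on the felt pad (absent in some runs). Point at its centre, 9 mm above its underside; x along its length, y across it (the way to pinch), z up as it lies.
- sherd_b7_mid (a point): Pottery sherd: brownish roughly oblong sherd, 62x49x15 mm (x, y, z), one of those that may lie on the felt pad (absent in some runs). Point at its centre, 7.5 mm above its underside; x along its length, y across it (the way to pinch), z up as it lies.
- sherd_m6_mid (a point): Pottery sherd: thin narrow pale sherd, 63x33x11 mm (x, y, z), one of those that may lie on the felt pad (absent in some runs). Point at its centre, 5.5 mm above its underside; x along its length, y across it (the way to pinch), z up as it lies.
- sherd_m5_mid (a point): Pottery sherd: longest sherd, narrow and gently curved, 100x43x20 mm (x, y, z), one of those that may lie on the felt pad (absent in some runs). Point at its centre, 7 mm above its underside; x along its length, y across it (the way to pinch), z up as it lies.
- sherd_b8_mid (a point): Pottery sherd: small rounded oblong sherd, 56x37x12 mm (x, y, z), one of those that may lie on the felt pad (absent in some runs). Point at its centre, 6 mm above its underside; x along its length, y across it (the way to pinch), z up as it lies.
- masking_tape: Roll of masking tape lying on the desk, 107 mm across, 24 mm high; not part of the job. Origin under its centre.
Things that resemble listed ones, but are neither listed nor needed, are in the scene too. Leave any pink look-alike of the part that bears sherd_b8_mid alone.

How it is judged:
By the outcome, as a careful person would: the job done as asked, in the order asked, and still so for the second after the job is handed in, with the robot touching nothing.
Of sherd_b6, sherd_b7, sherd_m6, sherd_m5, sherd_b8 only 3 to 4 are there at a start; the rules pass over those that are not, and their reading is None.
At some moment in a run one of sherd_b6, sherd_b7, sherd_m6, sherd_m5, sherd_b8 may be knocked a few centimetres aside while the robot is not near it.
Once in a run the grip may slacken for a moment while it holds something.
It also fails if it takes over 208 s, if anything falls off the work surface, if the arm or the gripper's body presses on something with over 40 N, if the wrist force passes 120 N, or if a joint passes its speed limit or range.

### The arm

A 6-joint arm with a two-finger parallel gripper is mounted at the origin on a cart in front of the work surface, level with it; the furniture and walls round the work are solid. World frame = base frame: x ahead of the robot, y to its left, z up, the work surface at z = 0. Lengths are in m, angles in degrees, forces in N, time in s.
With the tool pointing down it reaches from about 0.375 to 0.9 m from the base axis. Payload 3.1 kg.
Tool frame: the origin (TCP) lies on the centre line of the jaws, within the pads' length; the fingertips stand 22 mm ahead of it and the grasp point (between the pads) lies 3 mm ahead of it; y points along the fingers, z is the direction in which the jaws open and shut, and the axes are right-handed (so a half turn about y gives the same grasp; the last joint's range is limited). The gripper opens to 87 mm and grips with 3 to 60 N. Pads are 19 mm wide; open, the fingers measure 117 mm over their backs; the gripper's body (75 mm by 190 mm) begins 51 mm behind the grasp point.
Start: joints at [64.773, 30.224, 82.088, -0, 67.689, -10.227], TCP at [0.162, 0.604, 0.245] pointing down, gripper open.
Joint ranges: [-176.69, 176.69], [-43.24, 126.21], [12.49, 139.97], [-82, 262], [0, 151.66], [-163.58, 163.58]. Speed limits (degrees/s): [159.86, 159.86, 180, 180, 180, 180].

### API

Orientations are given as a 3x3 rotation matrix whose columns are the frame's x, y, z axes.
In Python, from rig import bot gives the robot as it stands.
- The arm moves only by the tool jog_arm, never from a script. Its argument "motion" is one flat list of numbers, 6 for each row, row after row: the shift along the tool's x, y, z in mm, then the turn, a rotation vector about the tool's x, y, z in degrees. A call has 1 to 20 rows; each row is the pose to reach, as a shift and turn from the pose commanded when the call began, along the tool's axes at that moment; what a row does not reach only later rows make up. A row lasts 1/8 s, in which the tool goes at most 62.5 mm and 10.7 degrees, less where a joint would pass 70% of its speed; a pose out of reach is approached as far as the arm can. A call with a gripper value outside its range is refused whole. "gripper" is the opening, from 0 (shut) to 1 (fully open), set as the call begins (left out, the last holds). The fingers move at their own pace and stop on an object; the grip force is fixed at half the most. Time passes only in rows, so rows that repeat a pose let the fingers close. It gives the time, the measured TCP pose, the force and the opening at its end, in the units of the state.
- bot.read_state(): the state, without advancing time (a new reading comes with each control period).
- bot.capture(name): name is "side" or "top" or "wrist"; returns (picture, depth): 420x560x3 uint8, red, green, blue; 420x560 float32, m along the optical axis (not along the pixel's ray), 0 where there is no reading.
- bot.get_calibration(name): a dict with "mtx" (3x3 intrinsics, pixels), "pose" (4x4, takes a point from camera to world coordinates); the wrist camera has in their place "hand_eye" (4x4, takes a point from camera to tool coordinates, whose origin is the TCP and whose axes are the tool frame's). Camera axes: x right, y up, looking along -z (the intrinsics and any distortion apply to the point x, -y, -z); pixel columns grow to the right and rows downward; lengths in m; the calibration is good to about 2 mm. A picture is of the moment at which its call begins: read the wrist's pose just before it. get_calibration takes no time and is no camera call.
- bot.hand_in(): hands the job in, once; it reports no verdict.
The state is a dict: "time_s": time; "joint_positions": joint angles; "qvel": joint speeds; "tau": joint torques, N m; "position": TCP position; "tcp_rot": TCP orientation; "force": force on the tool from outside, world axes, zero at the start; "moment": the same for the moment, N m; "opening": opening from 0.0 (shut) to 1.0 (fully open).
Only numpy, scipy, OpenCV 4.12 (cv2) and the standard library are available. Lean on these libraries where they do the work, as an engineer would, in place of code of your own. Each camera call takes 0.05 s, during which the arm holds its last target.

## Working session

There is one attempt and no reset: what is moved stays moved. The work goes in short steps, Python scripts to look and compute and a tool call to move; the robot and the scene stay as the last step left them, time stands still between calls to the robot, and variables do not carry over. Pictures are saved under pics/ and viewed, and the job is handed in when it is done.

Besides the shell and the picture viewer there is one more tool, called after ">>>" by a JSON object that holds its "name" and its "arguments". jog_arm: Moves the arm, as the interface text tells. Its arguments: {"type":"object","properties":{"motion":{"type":"array","items":{"type":"number"}},"gripper":{"type":"number"}},"required":["motion"]}

```bash
ls; mkdir -p pics
python3 - <<'E'
from rig import bot
import cv2,numpy as np
s=bot.read_state();print({k:np.round(v,3).tolist() for k,v in s.items()})
for n in ["side","top","wrist"]:
    im,d=bot.capture(n);cv2.imwrite(f"pics/{n}0.png",im[:,:,::-1]);np.save(f"pics/{n}0d.npy",d)
    c=bot.get_calibration(n);print(n,{k:np.round(v,4).tolist() for k,v in c.items()}, (d>0).mean())
E
```

```text
pics
{'time_s': 0.0, 'joint_positions': [64.772, 30.279, 82.155, -0.001, 67.688, -10.228], 'qvel': [0.046, -0.012, 0.201, 0.042, 0.017, -0.003], 'tau': [-0.002, -44.005, -17.659, 0.063, 0.058, -0.0], 'position': [0.161, 0.603, 0.244], 'tcp_rot': [[0.966, -0.001, 0.259], [-0.259, -0.002, 0.966], [-0.0, -1.0, -0.002]], 'force': [0.238, -0.196, 0.555], 'moment': [-0.01, -0.038, 0.006], 'opening': 0.996}
side {'mtx': [[391.7904, 0.0, 272.5346], [0.0, 391.7904, 213.8179], [0.0, 0.0, 1.0]], 'pose': [[0.8731, 0.2968, -0.3867, 0.0171], [-0.4874, 0.5115, -0.7077, -0.7542], [-0.0123, 0.8064, 0.5913, 0.8021], [0.0, 0.0, 0.0, 1.0]]} 0.996016156462585
top {'mtx': [[389.6485, 0.0, 279.525], [0.0, 389.6485, 204.2109], [0.0, 0.0, 1.0]], 'pose': [[0.0282, 0.997, -0.0714, 0.3945], [-0.9996, 0.0279, -0.0061, 0.0938], [-0.0041, 0.0716, 0.9974, 1.5003], [0.0, 0.0, 0.0, 1.0]]} 0.9959438775510204
wrist {'mtx': [[297.3674, 0.0, 277.0857], [0.0, 297.3674, 210.3192], [0.0, 0.0, 1.0]], 'hand_eye': [[-0.0007, -0.9627, -0.2704, -0.0738], [0.0006, 0.2704, -0.9627, -0.1409], [1.0, -0.0008, 0.0004, -0.0008], [0.0, 0.0, 0.0, 1.0]]} 0.995718537414966
```

View pics/top0.png

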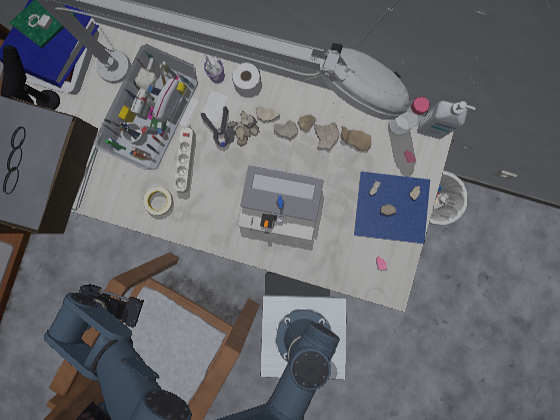

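View pics/side0.png

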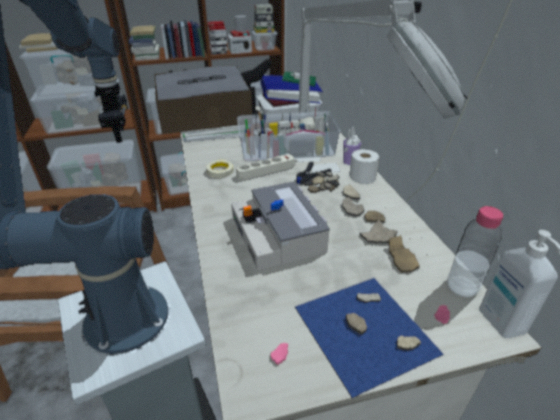

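View pics/wrist0.png

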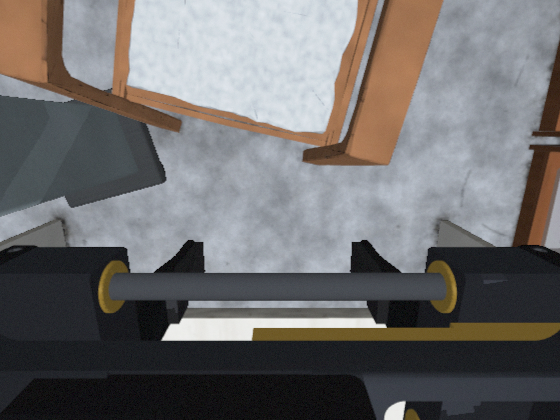

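```bash
cat > h.py <<'E'
import numpy as np,cv2
from rig import bot
def p2w(n,u,v,d,pose=None):
    c=bot.get_calibration(n);K=c['mtx'];T=c['pose'] if pose is None else pose
    u=np.asarray(u,float);v=np.asarray(v,float)
    x=(u-K[0,2])/K[0,0]*d;y=-(v-K[1,2])/K[1,1]*d;z=-np.ones_like(u)*d
    return np.stack([x,y,z],-1)@T[:3,:3].T+T[:3,3]
def ray(n,u,v,h,pose=None):
    a=p2w(n,u,v,0.0*np.asarray(u,float),pose);b=p2w(n,u,v,1.0+0*np.asarray(u,float),pose);dd=b-a
    t=(h-a[...,2])/dd[...,2];return a+t[...,None]*dd
def w2p(n,P,pose=None):
    c=bot.get_calibration(n);K=c['mtx'];T=c['pose'] if pose is None else pose
    q=(np.asarray(P)-T[:3,3])@T[:3,:3];return np.stack([K[0,0]*q[...,0]/-q[...,2]+K[0,2],-K[1,1]*q[...,1]/-q[...,2]+K[1,2]],-1)
def wristpose(s=None):
    s=s or bot.read_state();T=np.eye(4);T[:3,:3]=s['tcp_rot'];T[:3,3]=s['position']
    return T@bot.get_calibration('wrist')['hand_eye']
def cloud(n,d,pose=None):
    v,u=np.mgrid[:d.shape[0],:d.shape[1]];return p2w(n,u,v,d,pose)
def crop(im,x0,y0,x1,y1,k,name):
    cv2.imwrite(name,cv2.resize(im[y0:y1,x0:x1,::-1],None,fx=k,fy=k,interpolation=cv2.INTER_CUBIC))
E
python3 - <<'E'
from h import *
im=cv2.imread('pics/top0.png')[:,:,::-1];d=np.load('pics/top0d.npy')
crop(im,340,150,450,280,5,'pics/t_pad.png');crop(im,225,155,335,250,6,'pics/t_scan.png')
W=cloud('top',d)
for u,v in [(375,188),(388,210),(415,193),(365,220),(200,215),(335,250),(158,202),(250,180),(318,190),(280,203),(265,223),(250,225),(381,264)]:
    print((u,v),np.round(W[v,u],3))
sm=cv2.imread('pics/side0.png')[:,:,::-1];crop(sm,225,175,335,275,6,'pics/s_scan.png');crop(sm,290,270,450,390,5,'pics/s_pad.png')
E
```

```text
(375, 188) [ 0.574 -0.262  0.01 ]
(388, 210) [ 0.49  -0.312  0.013]
(415, 193) [ 0.558 -0.414  0.013]
(365, 220) [ 0.45  -0.227  0.003]
(200, 215) [ 0.452  0.409 -0.002]
(335, 250) [ 0.332 -0.113  0.005]
(158, 202) [0.497 0.572 0.003]
(250, 180) [0.581 0.212 0.092]
(318, 190) [ 0.55  -0.035  0.1  ]
(280, 203) [0.497 0.101 0.125]
(265, 223) [0.394 0.094 1.5  ]
(250, 225) [0.418 0.21  0.058]
(381, 264) [ 0.285 -0.289  0.006]
```

View pics/t_pad.png

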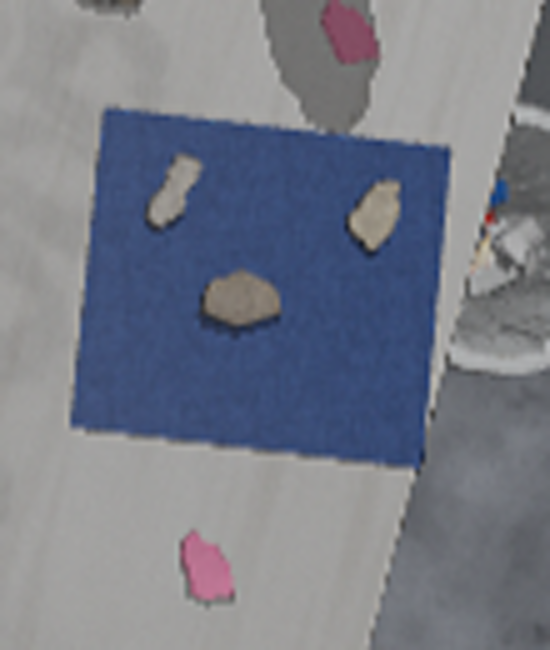

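View pics/t_scan.png

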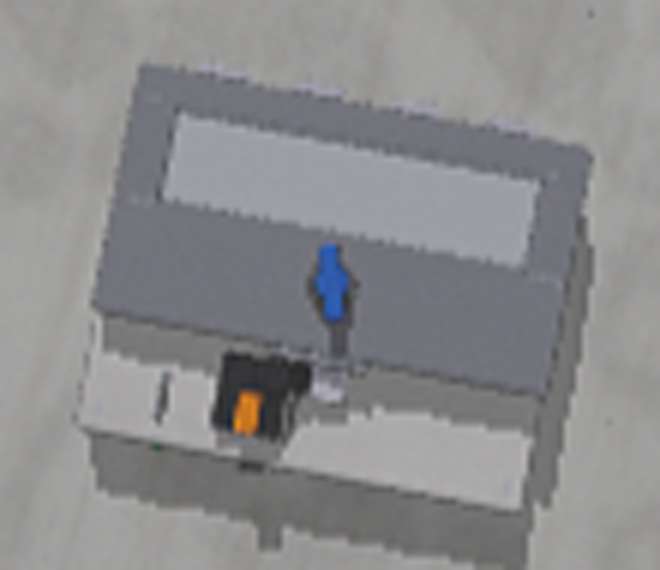

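View pics/s_scan.png

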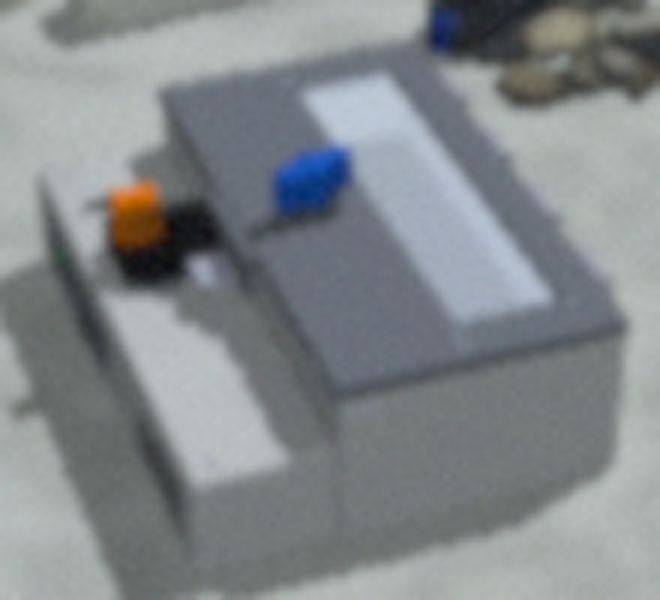

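View pics/s_pad.png

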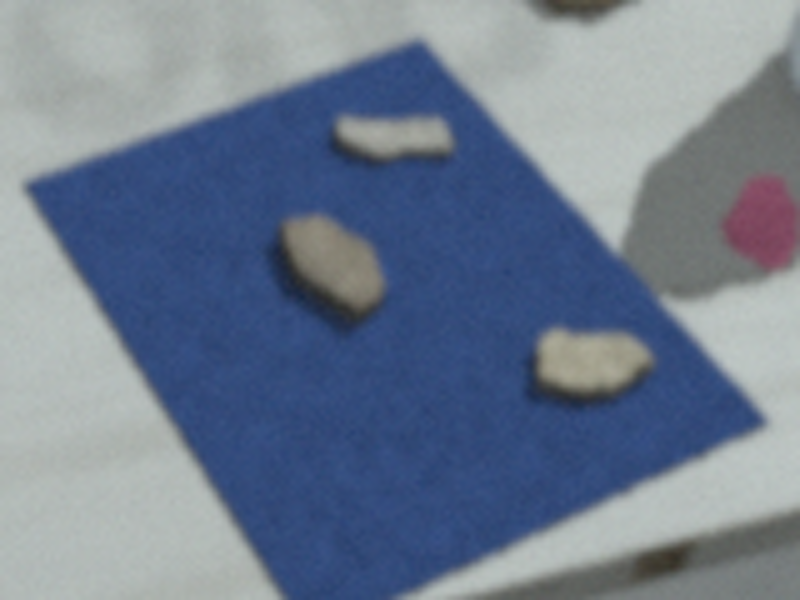

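```bash
cat > meas0.py <<'E'
from h import *
im=cv2.imread('pics/top0.png')[:,:,::-1];d=np.load('pics/top0d.npy')
hsv=cv2.cvtColor(im.copy(),cv2.COLOR_RGB2HSV)
W=cloud('top',d)
# cover: points with height ~96mm within region
m=np.zeros(d.shape,bool);m[155:250,225:335]=True
for name,n in (('top','top'),('side','side')):
    im_=cv2.imread(f'pics/{n}0.png')[:,:,::-1];dd=np.load(f'pics/{n}0d.npy');Wn=cloud(n,dd)
    box=(Wn[...,0]>.35)&(Wn[...,0]<.7)&(Wn[...,1]>-.1)&(Wn[...,1]<.3)
    cm=box&(np.abs(Wn[...,2]-.096)<.010)
    lo=(W[...,2]>0)
    cm=cm.astype(np.uint8);cm=cv2.morphologyEx(cm,cv2.MORPH_CLOSE,np.ones((9,9)));cm=cv2.morphologyEx(cm,cv2.MORPH_OPEN,np.ones((5,5)))
    cnt=max(cv2.findContours(cm,0,1)[0],key=cv2.contourArea)[:,0]
    P=ray(n,cnt[:,0],cnt[:,1],.096)[:,:2]
    r=cv2.minAreaRect((P*1000).astype(np.float32));print(n,'cover rect',r,np.median(Wn[...,2][cm>0]))
    print(np.round(cv2.boxPoints(r),1).tolist())
    h=cv2.cvtColor(im_.copy(),cv2.COLOR_RGB2HSV)
    for nm,lo,hi,z in (('knob',(100,150,80),(125,255,255),.126),('tab',(8,160,120),(22,255,255),.104)):
        k=box&(cv2.inRange(h,lo,hi)>0)
        if nm=='knob':k&=(Wn[...,2]>.085)
        v,u=np.nonzero(k);Q=ray(n,u,v,np.full(len(u),z))
        rr=cv2.minAreaRect((Q[:,:2]*1000).astype(np.float32))
        print(n,nm,len(u),rr,'depthmed',np.round(np.median(Wn[k],0),3),'max z',np.percentile(Wn[k][:,2],95).round(3))
    pad=(Wn[...,1]<-.1)&(Wn[...,0]>.3)&(Wn[...,0]<.75)&(Wn[...,2]>-.03)&(Wn[...,2]<.05)
    blue=(pad&(cv2.inRange(h,(100,100,40),(125,255,255))>0)).astype(np.uint8)
    blue=cv2.morphologyEx(blue,cv2.MORPH_OPEN,np.ones((3,3)))
    c=max(cv2.findContours(blue,0,1)[0],key=cv2.contourArea)
    Pp=ray(n,c[:,0,0],c[:,0,1],.004);print(n,'pad',cv2.minAreaRect((Pp[:,:2]*1000).astype(np.float32)))
    full=np.zeros_like(blue);cv2.drawContours(full,[cv2.convexHull(c)],-1,1,-1)
    sh=cv2.erode(full,np.ones((3,3)))&(1-blue)
    for q in cv2.findContours(sh,0,1)[0]:
        if cv2.contourArea(q)<20: continue
        mm=np.zeros_like(blue);cv2.drawContours(mm,[q],-1,1,-1)
        v,u=np.nonzero(mm);zt=.015
        Q=ray(n,u,v,np.full(len(u),zt));
        print(n,'sherd px',u.mean().round(1),v.mean().round(1),cv2.minAreaRect((Q[:,:2]*1000).astype(np.float32)),'z',np.percentile(Wn[mm>0][:,2],[20,50,80]).round(4),'rgb',im_[mm>0].mean(0).round())
E
python3 meas0.py
```

```text
top cover rect ((525.32080078125, 97.61061096191406), (279.2292175292969, 190.42288208007812), 80.73027801513672) 0.0954586575112002
[[408.8999938964844, -24.799999237060547], [596.7999877929688, -55.5], [641.7999877929688, 220.10000610351562], [453.79998779296875, 250.6999969482422]]
top knob 54 ((787.8892211914062, 617.19384765625), (1199.6146240234375, 183.32984924316406), 53.646183013916016) depthmed [0.497 0.1   0.128] max z 1.5
top tab 23 ((425.6102600097656, 150.66629028320312), (21.483394622802734, 10.744302749633789), 1.7499990463256836) depthmed [0.422 0.149 0.103] max z 0.108
top pad ((503.5093994140625, -328.89886474609375), (268.0966491699219, 246.27142333984375), 85.06015014648438)
top sherd px 387.6 209.5 ((491.8705749511719, -307.786376953125), (43.6746711730957, 60.489418029785156), 23.28668975830078) z [0.0105 0.0148 0.018 ] rgb [113. 107. 103.]
top sherd px 414.6 192.4 ((561.212646484375, -414.73052978515625), (34.78539276123047, 54.89332580566406), 46.10637664794922) z [0.0084 0.0124 0.0175] rgb [134. 128. 120.]
top sherd px 374.3 187.7 ((573.59228515625, -258.127
[... 617 characters left out ...]
474121), 64.19281768798828) depthmed [0.42  0.146 0.104] max z 0.107
side pad ((501.6280822753906, -328.6050720214844), (265.5323486328125, 247.52426147460938), 85.06166076660156)
side sherd px 407.7 342.1 ((561.9359741210938, -415.326416015625), (41.41945266723633, 66.7294692993164), 64.77339172363281) z [0.0088 0.0145 0.0164] rgb [128. 129. 122.]
side sherd px 356.2 322.6 ((490.44464111328125, -307.8753662109375), (45.35197830200195, 65.67965698242188), 4.2055230140686035) z [0.0123 0.0161 0.0181] rgb [107. 106. 102.]
side sherd px 368.4 297.0 ((568.512939453125, -261.92803955078125), (30.903331756591797, 62.920108795166016), 60.18931198120117) z [0.0073 0.0118 0.0135] rgb [120. 125. 129.]
```

```bash
cat > goto.py <<'E'
# goto.py x y z psi [pitch about scanner..]: print shift(mm)/rotvec(deg) in tool axes from measured pose
import sys;from h import *
from scipy.spatial.transform import Rotation as R
def Rt(psi):
    a=np.radians(psi);return np.array([[np.cos(a),0,-np.sin(a)],[np.sin(a),0,np.cos(a)],[0,-1,0]])
def go(x,y,z,psi):
    s=bot.read_state();Rm=np.array(s['tcp_rot']);sh=Rm.T@(np.array([x,y,z])-s['position'])*1000
    rv=R.from_matrix(Rm.T@Rt(psi)).as_rotvec(degrees=True)
    print('pos',np.round(s['position'],4),'psi',np.degrees(np.arctan2(Rm[1,0],Rm[0,0])).round(2),'F',np.round(s['force'],1),'t',s['time_s'],'op',round(s['opening'],3))
    print('shift',np.round(sh,1),'rot',np.round(rv,2))
if __name__=='__main__': go(*map(float,sys.argv[1:5]))
E
python3 goto.py 0.497 0.0985 0.26 -180
```

```text
pos [0.1615 0.6032 0.2438] psi -15.0 F [ 0.3 -0.9  0. ] t 0.15 op 1.001
shift [ 454.7  -15.7 -400.7] rot [4.00e-02 1.65e+02 1.30e-01]
```

>>> {"name": "jog_arm", "arguments": {"motion": [455,-16,-401,0,165,0,455,-16,-401,0,165,0,455,-16,-401,0,165,0,455,-16,-401,0,165,0,455,-16,-401,0,165,0,455,-16,-401,0,165,0,455,-16,-401,0,165,0,455,-16,-401,0,165,0,455,-16,-401,0,165,0,455,-16,-401,0,165,0,455,-16,-401,0,165,0,455,-16,-401,0,165,0,455,-16,-401,0,165,0,455,-16,-401,0,165,0,455,-16,-401,0,165,0,455,-16,-401,0,165,0,455,-16,-401,0,165,0,455,-16,-401,0,165,0], "gripper": 0.5}}

```text
time_s: 2.4
position: [0.4973, 0.0986, 0.2604]
tcp_rot: [[-1.0, -0.0, 0.001], [-0.001, -0.0, -1.0], [0.0, -1.0, 0.0]]
force: [-0.2, 0.1, -0.6]
opening: 0.502
```

```bash
cat > mw.py <<'E'
from h import *
import sys
tag=sys.argv[1]
s=bot.read_state();T=wristpose(s);im,d=bot.capture('wrist')
cv2.imwrite(f'pics/w_{tag}.png',im[:,:,::-1])
h=cv2.cvtColor(im,cv2.COLOR_RGB2HSV)
W=cloud('wrist',d,T)
for nm,lo,hi,z in (('knob',(100,150,60),(125,255,255),.126),('tab',(8,160,100),(22,255,255),.104)):
    k=cv2.inRange(h,lo,hi);c=max(cv2.findContours(k,0,1)[0],key=cv2.contourArea)
    Q=ray('wrist',c[:,0,0],c[:,0,1],np.full(len(c),z),T)
    mm=np.zeros_like(k);cv2.drawContours(mm,[c],-1,1,-1)
    top=(mm>0)&(np.abs(W[...,2]-z)<.004)
    tp=W[top][:,:2]*1000
    print(nm,cv2.contourArea(c),'px',c[:,0].mean(0).round(0),'ray rect',cv2.minAreaRect((Q[:,:2]*1000).astype(np.float32)),'top face',top.sum(),cv2.minAreaRect(tp.astype(np.float32)) if len(tp)>5 else None,'zmax',np.percentile(W[mm>0][:,2],90).round(4))
E
python3 mw.py a
```

```text
knob 633.5 px [273. 201.] ray rect ((502.5210876464844, 101.3902587890625), (19.189241409301758, 46.873146057128906), 84.26175689697266) top face 630 ((501.440673828125, 101.37971496582031), (18.937984466552734, 44.14411926269531), 84.4918212890625) zmax 0.1287
tab 3589.5 px [331. 332.] ray rect ((340.328125, 33.924346923828125), (22.076339721679688, 388.64703369140625), 0.08327628672122955) top face 0 None zmax 0.3388
```

View pics/w_a.png

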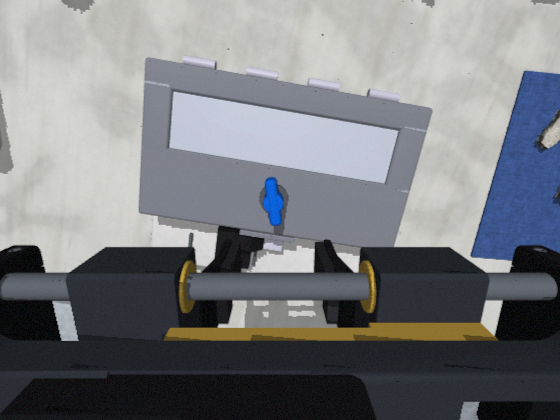

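Run:
```python
from h import *
s=bot.read_state();T=wristpose(s)
c=np.array([[148,58],[432,109],[395,246],[139,213.]]);P=ray('wrist',c[:,0],c[:,1],np.full(4,.096),T)[:,:2]*1000
print(P.round(1));E=np.linalg.norm
print('back',E(P[0]-P[1]),'right',E(P[1]-P[2]),'front',E(P[2]-P[3]),'left',E(P[3]-P[0]))
for a,b in((0,1),(3,2)):
    v=P[a]-P[b];print('yaw',np.degrees(np.arctan2(-v[0],v[1])))
print('centre',P.mean(0))
k=np.array([[271,179],[277,225.]]);print(ray('wrist',k[:,0],k[:,1],np.full(2,.126),T))
```

```text
[[632.7 218. ]
 [588.1 -53.1]
 [444.6 -32.9]
 [482.2 245.2]]
back 274.803640708055 right 144.95060591920185 front 280.61324959545345 left 152.9874262995398
yaw -9.346916260181944
yaw -7.701943149177636
centre [536.90188845  94.31454148]
[[0.52429357 0.10326385 0.126     ]
 [0.47898645 0.09759197 0.126     ]]
```

```bash
python3 - <<'E'
from h import *
im=cv2.imread('pics/w_a.png')[:,:,::-1].copy();s=bot.read_state();T=wristpose(s)
k=cv2.inRange(cv2.cvtColor(im,cv2.COLOR_RGB2HSV),(100,150,60),(125,255,255))
k[:150]=0;k[250:]=0;k[:,:230]=0;k[:,320:]=0
v,u=np.nonzero(k);Q=ray('wrist',u,v,np.full(len(u),.126),T)[:,:2]
w,V=np.linalg.eigh(np.cov(Q.T));print(Q.mean(0),np.sqrt(w),np.degrees(np.arctan2(V[1,1],V[0,1])))
crop(im,220,150,330,270,5,'pics/k1.png')
E
python3 goto.py 0.501 0.101 0.126 -176
```

```text
[0.5028139  0.10159742] [0.00429385 0.01231402] -173.53049359913405
pos [0.4973 0.0986 0.2605] psi -179.95 F [-0.3  0.3  0.6] t 2.45 op 0.496
shift [ -3.7 134.5  -2.4] rot [ 0.   -3.95  0.01]
```

View pics/k1.png

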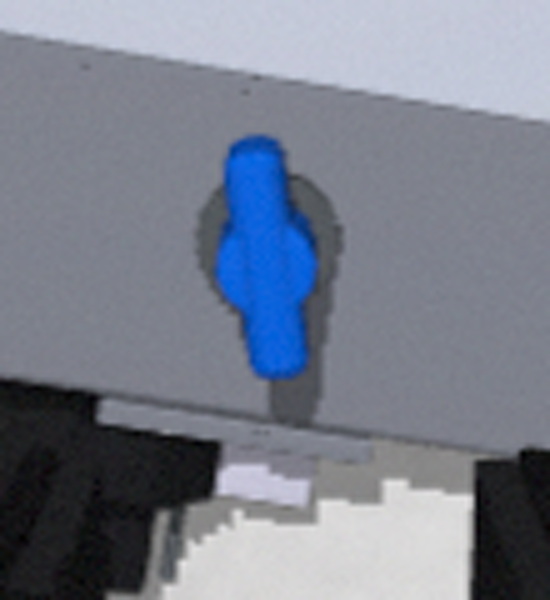

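>>> {"name": "jog_arm", "arguments": {"motion": [-4,60,-3,0,-6.5,0,-4,100,-3,0,-6.5,0,-4,120,-3,0,-6.5,0,-4,136,-3,0,-6.5,0,-4,136,-3,0,-6.5,0,-4,136,-3,0,-6.5,0], "gripper": 0.5}}

```text
time_s: 3.2
position: [0.5019, 0.1016, 0.1251]
tcp_rot: [[-0.994, 0.001, 0.113], [-0.113, -0.0, -0.994], [-0.001, -1.0, 0.0]]
force: [0.4, 0.2, 0.1]
opening: 0.497
```

>>> {"name": "jog_arm", "arguments": {"motion": [0,0,0,0,0,0,0,0,0,0,0,0,0,0,0,0,0,0,0,0,0,0,0,0,0,0,0,0,0,0], "gripper": 0}}

```text
time_s: 3.82
position: [0.5016, 0.1027, 0.1248]
tcp_rot: [[-0.994, 0.001, 0.112], [-0.112, 0.002, -0.994], [-0.001, -1.0, -0.002]]
force: [0.3, 6.0, 1.5]
opening: 0.133
```

>>> {"name": "jog_arm", "arguments": {"motion": [0,0,-1.5,0,-8,0,0,0,-1.5,0,-16,0,0,0,-1.5,0,-24,0,0,0,-1.5,0,-32,0,0,0,-1.5,0,-40,0,0,0,-1.5,0,-48,0,0,0,-1.5,0,-56,0,0,0,-1.5,0,-64,0,0,0,-1.5,0,-70,0,0,0,-1.5,0,-75,0,0,0,-1.5,0,-75,0,0,0,-1.5,0,-75,0]}}

```text
time_s: 5.32
position: [0.5007, 0.1036, 0.1245]
tcp_rot: [[-0.15, -0.001, 0.989], [-0.989, 0.001, -0.15], [-0.001, -1.0, -0.001]]
force: [-1.8, 4.1, 1.6]
opening: 0.138
```

>>> {"name": "jog_arm", "arguments": {"motion": [0,0,0,0,0,0,0,0,0,0,0,0,0,0,0,0,0,0,0,-50,0,0,0,0,0,-100,0,0,0,0,0,-120,0,0,0,0,0,-120,0,0,0,0], "gripper": 0.45}}

```text
time_s: 6.2
position: [0.502, 0.1029, 0.2459]
tcp_rot: [[-0.148, 0.004, 0.989], [-0.989, -0.0, -0.148], [-0.0, -1.0, 0.004]]
force: [0.1, -0.2, 0.4]
opening: 0.449
```

```bash
python3 mw.py b; python3 goto.py 0.42 0.145 0.25 -9
```

```text
knob 690.5 px [275. 209.] ray rect ((501.2268371582031, 103.4364013671875), (47.26528549194336, 19.180686950683594), 81.48944854736328) top face 692 ((501.2396545410156, 102.28489685058594), (44.26642990112305, 18.88886260986328), 68.37724304199219) zmax 0.1287
tab 416.0 px [189. 167.] ray rect ((425.3287048339844, 150.91693115234375), (15.150599479675293, 29.319644927978516), 81.52009582519531) top face 391 ((422.8222961425781, 150.3388671875), (13.225008964538574, 24.47960090637207), 80.97998046875) zmax 0.1066
pos [0.501  0.1029 0.2445] psi -98.5 F [-1.1  0.1 -0.2] t 6.25 op 0.448
shift [-29.7  -5.5 -86.3] rot [ 0.00e+00 -8.95e+01  2.00e-02]
```

View pics/w_b.png

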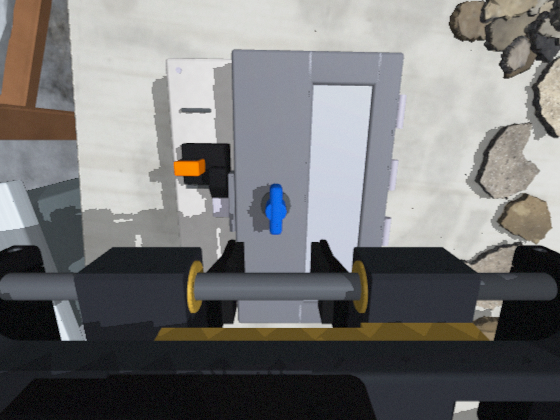

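```bash
python3 goto.py 0.4155 0.1234 0.16 -9.2
```

```text
pos [0.501  0.1029 0.2445] psi -98.5 F [-1.1  0.1 -0.2] t 6.25 op 0.448
shift [ -7.7  84.5 -87.6] rot [ 0.00e+00 -8.93e+01  2.00e-02]
```

>>> {"name": "jog_arm", "arguments": {"motion": [-8,0,-60,0,-10,0,-8,0,-88,0,-20,0,-8,30,-88,0,-30,0,-8,60,-88,0,-40,0,-8,84,-88,0,-50,0,-8,84,-88,0,-60,0,-8,84,-88,0,-70,0,-8,84,-88,0,-80,0,-8,84,-88,0,-89.3,0,-8,84,-88,0,-89.3,0,-8,84,-88,0,-89.3,0], "gripper": 0}}

```text
time_s: 7.62
position: [0.4147, 0.1239, 0.1598]
tcp_rot: [[0.987, -0.002, 0.162], [-0.162, -0.0, 0.987], [-0.002, -1.0, -0.0]]
force: [0.1, -0.2, 0.4]
opening: 0.004
```

```bash
python3 goto.py 0.4155 0.1234 0.107 -9.2;  python3 - <<'E'
from h import *
im,d=bot.capture('side');crop(im,200,150,360,290,5,'pics/s1.png')
im,d=bot.capture('wrist');cv2.imwrite('pics/w_c.png',im[:,:,::-1])
E
```

```text
pos [0.4147 0.1239 0.1598] psi -9.34 F [ 0.1 -0.2  0.4] t 7.625 op 0.004
shift [ 1.  52.8 -0.4] rot [ 0.03 -0.14 -0.12]
```

View pics/w_c.png

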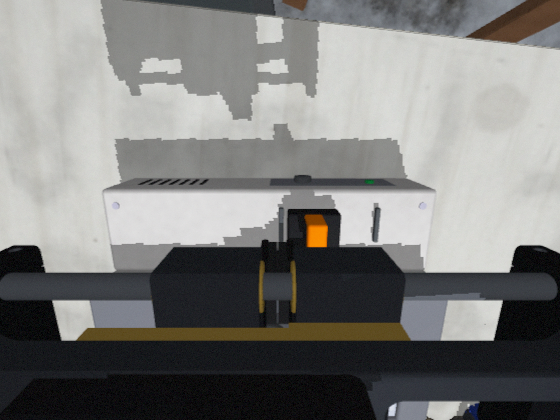

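>>> {"name": "jog_arm", "arguments": {"motion": [0,25,0,0,0,0,0,45,0,0,0,0,0,52,0,0,0,0,0,52,3,0,0,0,0,52,6,0,0,0,0,52,9,0,0,0,0,52,12,0,0,0,0,52,12,0,0,0]}}

```text
time_s: 8.72
position: [0.4176, 0.136, 0.1088]
tcp_rot: [[0.987, 0.001, 0.159], [-0.159, -0.0, 0.987], [0.001, -1.0, -0.0]]
force: [-0.6, -0.2, 0.3]
opening: 0.004
```

>>> {"name": "jog_arm", "arguments": {"motion": [0,0,3,0,0,0,0,0,6,0,0,0,0,0,9,0,0,0,0,0,12,0,0,0,0,0,14,0,0,0,0,0,14,0,0,0,0,0,14,0,0,0]}}

```text
time_s: 9.6
position: [0.4197, 0.1497, 0.1086]
tcp_rot: [[0.987, 0.0, 0.16], [-0.16, -0.0, 0.987], [0.0, -1.0, 0.0]]
force: [0.5, -2.6, 2.2]
opening: 0.003
```

>>> {"name": "jog_arm", "arguments": {"motion": [0,0,3,0,0,0,0,0,5,0,0,0,0,0,5,0,0,0,0,0,5,0,0,0,0,0,5,0,0,0,0,0,5,0,0,0,0,0,5,0,0,0,0,0,5,0,0,0]}}

```text
time_s: 10.6
position: [0.4201, 0.1522, 0.1087]
tcp_rot: [[0.988, -0.001, 0.157], [-0.157, -0.004, 0.988], [-0.001, -1.0, -0.004]]
force: [-0.2, -16.7, 5.0]
opening: -0.0
```

Run:
```python
from h import *
im,d=bot.capture('side');crop(im,200,130,360,270,5,'pics/s2.png')
```

```text
(no output)
```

View pics/s2.png

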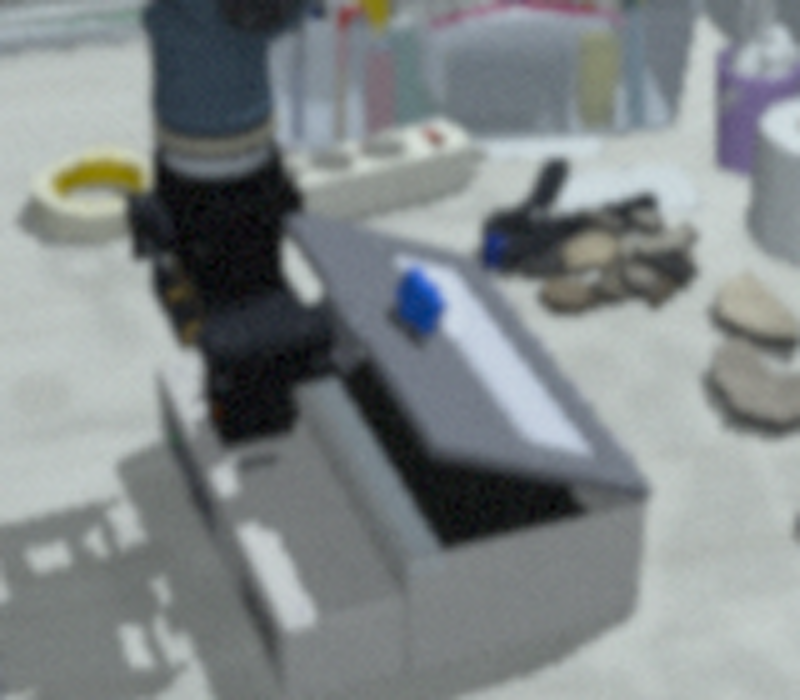

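>>> {"name": "jog_arm", "arguments": {"motion": [0,0,-6,0,0,0,0,0,-12,0,0,0,0,0,-16,0,0,0,-10,-10,-16,0,0,0,-15,-40,-16,0,0,0,-15,-80,-16,0,0,0,-15,-120,-16,0,0,0,-15,-120,-16,0,0,0]}}

```text
time_s: 11.65
position: [0.4037, 0.1421, 0.2313]
tcp_rot: [[0.987, 0.006, 0.159], [-0.159, 0.001, 0.987], [0.006, -1.0, 0.002]]
force: [-0.8, -0.6, -0.7]
opening: 0.006
```

Run:
```python
from h import *
im,d=bot.capture('side');crop(im,200,100,360,270,4,'pics/s3.png')
im,d=bot.capture('top');crop(im,220,140,360,260,5,'pics/t3.png')
```

```text
(no output)
```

View pics/s3.png

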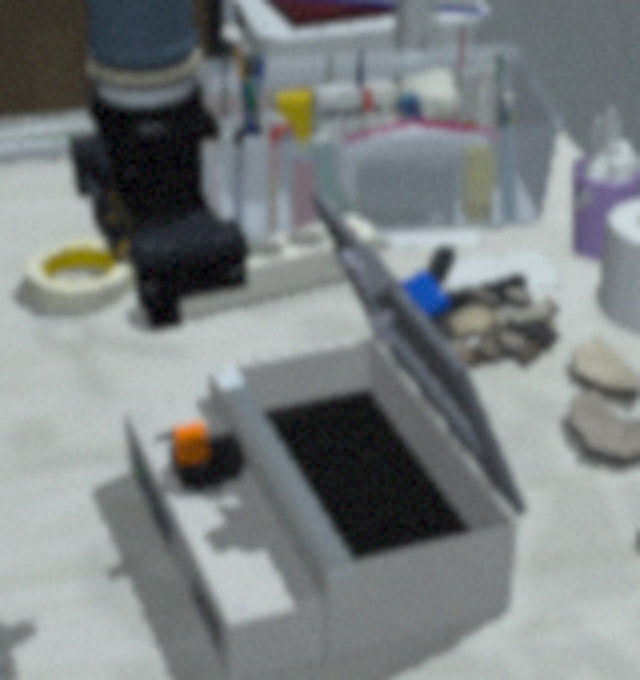

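View pics/t3.png

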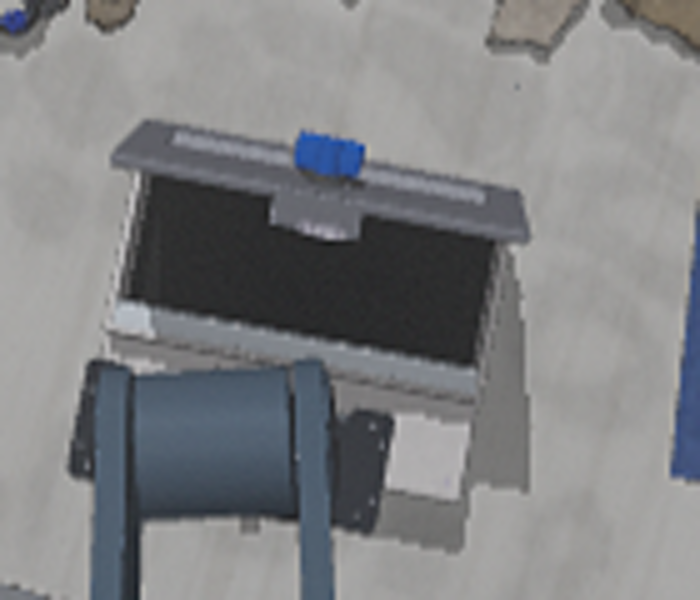

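```bash
python3 goto.py 0.52 -0.29 0.28 -90
```

```text
pos [0.4019 0.1417 0.2287] psi -9.18 F [-0.6  0.3  0.3] t 11.75 op 0.007
shift [ 185.4  -51.6 -407.3] rot [-1.000e-02  8.082e+01 -4.000e-02]
```

>>> {"name": "jog_arm", "arguments": {"motion": [185,-52,-407,0,81,0,185,-52,-407,0,81,0,185,-52,-407,0,81,0,185,-52,-407,0,81,0,185,-52,-407,0,81,0,185,-52,-407,0,81,0,185,-52,-407,0,81,0,185,-52,-407,0,81,0,185,-52,-407,0,81,0,185,-52,-407,0,81,0], "gripper": 0.8}}

```text
time_s: 13.0
position: [0.5196, -0.2884, 0.2789]
tcp_rot: [[-0.001, -0.003, 1.0], [-1.0, 0.003, -0.001], [-0.003, -1.0, -0.003]]
force: [-1.2, -0.5, 0.3]
opening: 0.798
```

```bash
cat > ms.py <<'E'
from h import *
import sys
tag=sys.argv[1]
s=bot.read_state();T=wristpose(s);im,d=bot.capture('wrist')
print('pose',np.round(s['position'],4))
cv2.imwrite(f'pics/w_{tag}.png',im[:,:,::-1])
h=cv2.cvtColor(im,cv2.COLOR_RGB2HSV);W=cloud('wrist',d,T)
blue=cv2.inRange(h,(100,90,30),(125,255,255));blue[300:]=0
blue=cv2.morphologyEx(blue,cv2.MORPH_OPEN,np.ones((3,3)))
full=cv2.morphologyEx(blue,cv2.MORPH_CLOSE,np.ones((61,61)))
full=np.zeros_like(blue);c=max(cv2.findContours(blue,0,1)[0],key=cv2.contourArea);cv2.drawContours(full,[cv2.convexHull(c)],-1,255,-1)
sh=cv2.erode(full,np.ones((5,5)))&~blue&((W[...,2]<.045)*255).astype(np.uint8)&((W[...,2]>.0)*255).astype(np.uint8)&((h[...,2]>75)*255).astype(np.uint8)
sh=cv2.morphologyEx(sh,cv2.MORPH_OPEN,np.ones((5,5)))
for q in cv2.findContours(sh,0,1)[0]:
    if cv2.contourArea(q)<150: continue
    mm=np.zeros_like(blue);cv2.drawContours(mm,[q],-1,1,-1);v,u=np.nonzero(mm)
    zt=np.percentile(W[mm>0][:,2],80)
    Q=ray('wrist',u,v,np.full(len(u),zt),T)[:,:2]*1000
    C=cv2.moments(q);m=Q.mean(0);w,V=np.linalg.eigh(np.cov(Q.T))
    r=cv2.minAreaRect(Q.astype(np.float32))
    e=(Q-m)@V; ext=e.max(0)-e.min(0); mid=m+V@((e.max(0)+e.min(0))/2)
    print('px',u.mean().round(),v.mean().round(),'mean',m.round(1),'mid',mid.round(1),'long axis deg',(np.degrees(np.arctan2(V[1,1],V[0,1]))%180).round(1),'ext',ext[::-1].round(1),'ztop',zt.round(4),'rect',np.round(r[0],1),np.round(r[1],1),round(r[2],1))
E
python3 ms.py p1
```

```text
pose [ 0.5196 -0.2884  0.2789]
px 303.0 262.0 mean [ 557.1 -408.7] mid [ 559.3 -407.7] long axis deg 167.9 ext [51.5 33.3] ztop 0.0152 rect [ 558.  -405.8] [49.5 30.7] 0.1
px 257.0 197.0 mean [ 490.9 -309.3] mid [ 491.4 -309.7] long axis deg 92.0 ext [58.9 40.3] ztop 0.0175 rect [ 491.1 -308.8] [39.4 59.8] 13.4
px 317.0 160.0 mean [ 572.6 -258.5] mid [ 572.  -259.3] long axis deg 151.1 ext [60.8 27. ] ztop 0.0127 rect [ 572.  -259.3] [26.9 60.8] 60.9
```

View pics/w_p1.png

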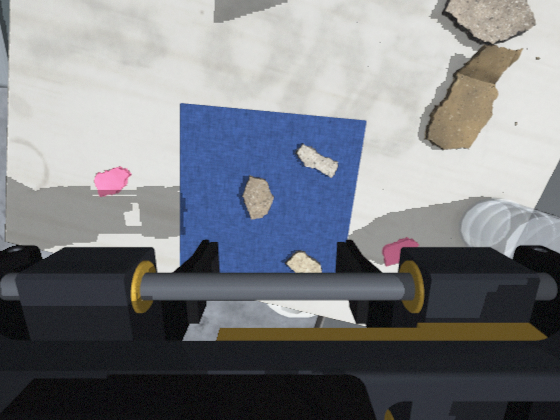

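```bash
python3 goto.py 0.491 -0.309 0.027 -84
```

```text
pos [ 0.5198 -0.2883  0.2794] psi -90.07 F [ 0.2 -0.3  0.5] t 13.05 op 0.794
shift [ 21.3 252.4 -28.2] rot [ 0.12 -6.07 -0.14]
```

>>> {"name": "jog_arm", "arguments": {"motion": [21,60,-28,0,-6,0,21,120,-28,0,-6,0,21,180,-28,0,-6,0,21,225,-28,0,-6,0,21,245,-28,0,-6,0,21,252,-28,0,-6,0,21,252,-28,0,-6,0], "gripper": 0.8}}

```text
time_s: 13.92
position: [0.4927, -0.3104, 0.0289]
tcp_rot: [[0.102, 0.0, 0.995], [-0.995, 0.0, 0.102], [-0.0, -1.0, 0.0]]
force: [-0.3, 0.1, 0.1]
opening: 0.802
```

>>> {"name": "jog_arm", "arguments": {"motion": [0,0,0,0,0,0,0,0,0,0,0,0,0,0,0,0,0,0,0,0,0,0,0,0,0,0,0,0,0,0], "gripper": 0}}

```text
time_s: 14.55
position: [0.4925, -0.3113, 0.0292]
tcp_rot: [[0.101, 0.0, 0.995], [-0.995, -0.001, 0.101], [0.001, -1.0, 0.0]]
force: [-0.9, 0.1, 5.9]
opening: 0.492
```

>>> {"name": "jog_arm", "arguments": {"motion": [0,-20,0,0,0,0,0,-70,0,0,-10,0,0,-130,0,0,-20,0,0,-180,0,0,-30,0,0,-221,0,0,-40,0,0,-221,0,0,-50,0,0,-221,0,0,-60,0,0,-221,0,0,-70,0,0,-221,0,0,-75,0,0,-221,0,0,-75,0]}}

```text
time_s: 15.8
position: [0.4923, -0.3108, 0.2491]
tcp_rot: [[0.987, -0.0, 0.161], [-0.161, 0.001, 0.987], [-0.001, -1.0, 0.001]]
force: [0.5, -1.0, -0.7]
opening: 0.492
```

```bash
python3 goto.py 0.529 0.016 0.25 -9.2; python3 ms.py p2;python3 - <<'E'
from h import *
im,d=bot.capture('side');cv2.imwrite('pics/s4.png',im[:,:,::-1])
E
```

```text
pos [ 0.4923 -0.3108  0.2491] psi -9.27 F [ 0.5 -1.  -0.7] t 15.8 op 0.492
shift [-16.4  -0.7 328.4] rot [-0.04 -0.07 -0.03]
pose [ 0.4923 -0.3108  0.2491]
px 210.0 246.0 mean [ 557.6 -413.7] mid [ 560.  -415.2] long axis deg 151.6 ext [56.  32.1] ztop 0.0154 rect [ 559.6 -416.6] [31.7 55.1] 53.5
px 328.0 230.0 mean [ 561.  -254.2] mid [ 562. -255.] long axis deg 129.7 ext [40.1 25.1] ztop 0.013 rect [ 561.  -253.7] [29.4 32.3] 82.8
```

View pics/s4.png

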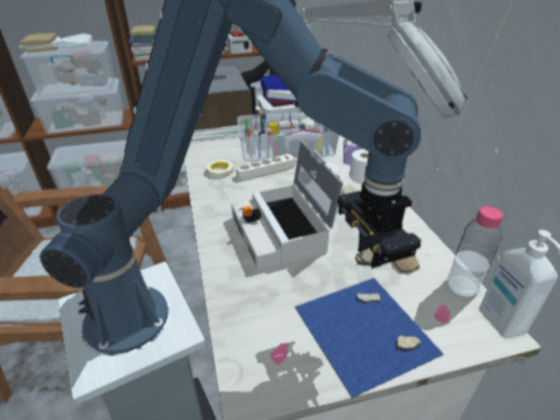

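View pics/w_p2.png

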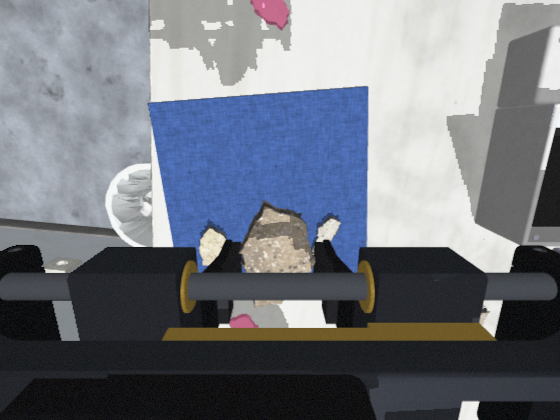

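>>> {"name": "jog_arm", "arguments": {"motion": [-16,0,60,0,0,0,-16,0,120,0,0,0,-16,0,180,0,0,0,-16,0,240,0,0,0,-16,0,290,0,0,0,-16,0,328,0,0,0,-16,0,328,0,0,0,-16,0,328,0,0,0]}}

```text
time_s: 16.9
position: [0.5291, 0.015, 0.2495]
tcp_rot: [[0.987, -0.0, 0.16], [-0.16, -0.001, 0.987], [0.0, -1.0, -0.001]]
force: [0.3, -0.6, -0.2]
opening: 0.492
```

```bash
python3 goto.py 0.529 0.016 0.066 -9.2
python3 - <<'E'
from h import *
im,d=bot.capture('wrist');cv2.imwrite('pics/w5.png',im[:,:,::-1])
im,d=bot.capture('side');crop(im,200,90,420,270,3.5,'pics/s5.png')
E
```

```text
pos [0.5291 0.015  0.2495] psi -9.2 F [ 0.3 -0.6 -0.2] t 16.9 op 0.492
shift [ -0.3 183.5   1.1] rot [ 0.03 -0.    0.  ]
```

View pics/w5.png

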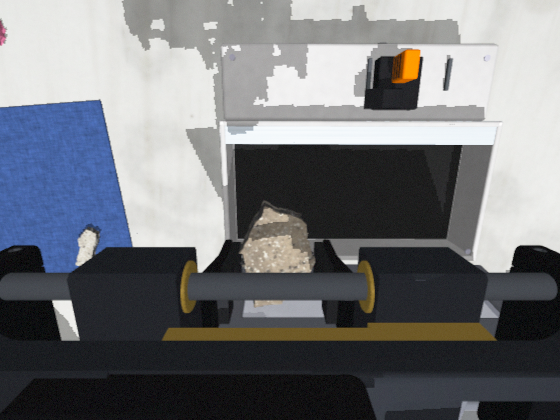

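View pics/s5.png

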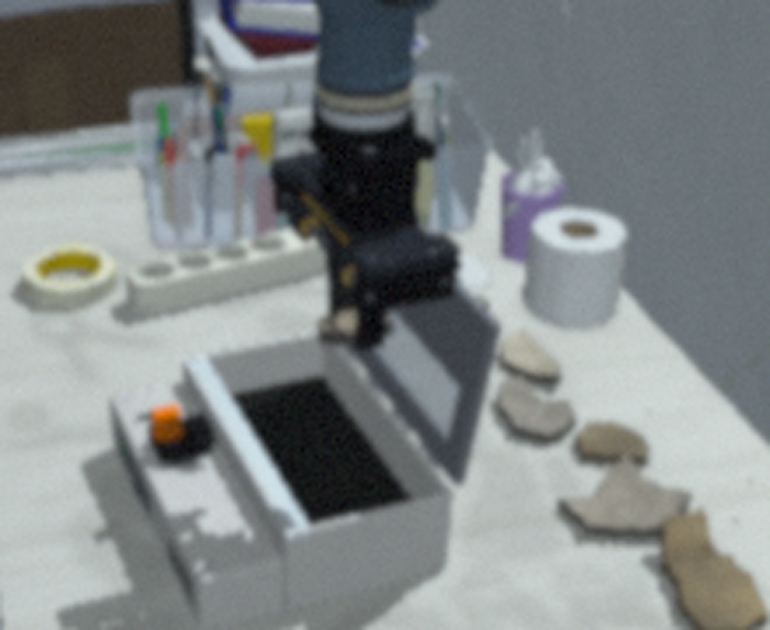

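>>> {"name": "jog_arm", "arguments": {"motion": [0,50,1,0,0,0,0,100,1,0,0,0,0,140,1,0,0,0,0,165,1,0,0,0,0,178,1,0,0,0,0,184,1,0,0,0,0,184,1,0,0,0]}}

```text
time_s: 17.88
position: [0.5297, 0.0159, 0.0659]
tcp_rot: [[0.987, 0.001, 0.16], [-0.16, -0.0, 0.987], [0.001, -1.0, -0.0]]
force: [0.2, -0.7, 0.8]
opening: 0.491
```

>>> {"name": "jog_arm", "arguments": {"motion": [0,0,0,0,0,0,0,0,0,0,0,0,0,0,0,0,0,0,0,-50,0,0,0,0,0,-110,0,0,0,0,0,-170,0,0,0,0,0,-200,0,0,0,0,0,-200,0,0,0,0], "gripper": 0.65}}

```text
time_s: 18.88
position: [0.5308, 0.0162, 0.2685]
tcp_rot: [[0.987, 0.007, 0.16], [-0.16, -0.001, 0.987], [0.007, -1.0, -0.0]]
force: [0.4, -0.5, -0.8]
opening: 0.646
```

```bash
python3 - <<'E'
from h import *
im,d=bot.capture('wrist');cv2.imwrite('pics/w6.png',im[:,:,::-1])
E
python3 goto.py .49 -.32 .28 -100
```

```text
pos [0.5295 0.0163 0.2665] psi -9.19 F [-0.4  0.5  0.4] t 18.925 op 0.652
shift [  14.8  -13.4 -338.3] rot [-0.11 90.81  0.12]
```

View pics/w6.png

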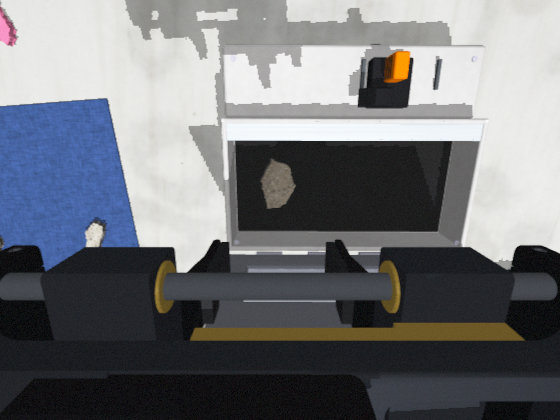

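```bash
python3 goto.py .62 -.29 .24 -29
```

```text
pos [0.5295 0.0163 0.2665] psi -9.19 F [-0.4  0.5  0.4] t 18.925 op 0.652
shift [ 138.2   26.9 -287.9] rot [-0.02 19.81  0.14]
```

>>> {"name": "jog_arm", "arguments": {"motion": [0,0,-60,0,0,0,0,0,-120,0,0,0,0,0,-180,0,0,0,20,10,-240,0,10,0,70,27,-288,0,20,0,120,27,-288,0,20,0,138,27,-288,0,20,0,138,27,-288,0,20,0,138,27,-288,0,20,0], "gripper": 0.7}}

```text
time_s: 20.05
position: [0.6179, -0.2891, 0.2368]
tcp_rot: [[0.873, -0.004, 0.488], [-0.488, 0.002, 0.873], [-0.004, -1.0, 0.0]]
force: [0.5, -0.4, -0.4]
opening: 0.697
```

```bash
python3 ms.py p3; python3 goto.py .572 -.2593 .0265 -29
```

```text
pose [ 0.6179 -0.2891  0.2368]
px 169.0 196.0 mean [ 558.9 -412.4] mid [ 560.8 -412.4] long axis deg 153.5 ext [54.4 35.1] ztop 0.0155 rect [ 560.9 -414. ] [33.4 53.5] 54.6
px 281.0 144.0 mean [ 572.3 -259. ] mid [ 572.4 -259.8] long axis deg 150.6 ext [58.8 25.6] ztop 0.0128 rect [ 572.3 -259.9] [25.1 58.8] 61.6
pos [ 0.618  -0.2892  0.2375] psi -29.19 F [-0.1  0.5  0.4] t 20.1 op 0.698
shift [-54.  211.2   3.6] rot [-0.01 -0.19 -0.18]
```

View pics/w_p3.png

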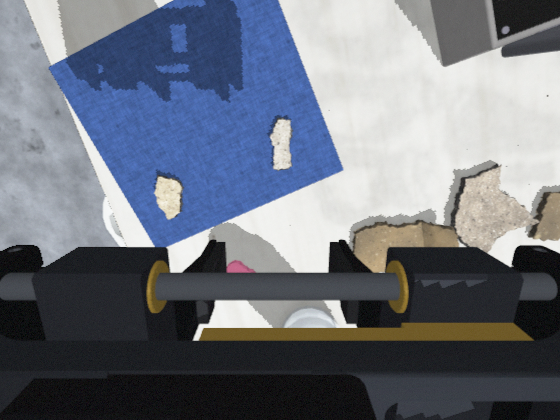

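>>> {"name": "jog_arm", "arguments": {"motion": [-54,50,3,0,0,0,-54,110,3,0,0,0,-54,165,3,0,0,0,-54,195,3,0,0,0,-54,207,3,0,0,0,-54,211,3,0,0,0,-54,212,3,0,0,0,-54,212,3,0,0,0], "gripper": 0.7}}

```text
time_s: 21.1
position: [0.5746, -0.2616, 0.028]
tcp_rot: [[0.873, 0.002, 0.488], [-0.488, -0.002, 0.873], [0.003, -1.0, -0.0]]
force: [-0.3, -0.8, -0.5]
opening: 0.699
```

>>> {"name": "jog_arm", "arguments": {"motion": [0,0,0,0,0,0,0,0,0,0,0,0,0,0,0,0,0,0,0,0,0,0,0,0,0,0,0,0,0,0], "gripper": 0}}

```text
time_s: 21.72
position: [0.5738, -0.261, 0.0265]
tcp_rot: [[0.873, -0.0, 0.488], [-0.488, 0.0, 0.873], [-0.0, -1.0, 0.0]]
force: [0.9, 0.3, 1.2]
opening: 0.304
```

>>> {"name": "jog_arm", "arguments": {"motion": [0,-20,0,0,0,0,0,-70,0,0,-10,0,0,-130,0,0,-20,0,0,-180,0,0,-20,0,0,-223,0,0,-20,0,0,-223,0,0,-20,0,0,-223,0,0,-20,0]}}

```text
time_s: 22.6
position: [0.5732, -0.2607, 0.2499]
tcp_rot: [[0.987, -0.0, 0.16], [-0.16, 0.0, 0.987], [-0.0, -1.0, 0.0]]
force: [-0.8, -0.7, -1.0]
opening: 0.3
```

```bash
python3 goto.py 0.5386 0.1054 0.25 -9.2
python3 - <<'E'
from h import *
im,d=bot.capture('wrist');cv2.imwrite('pics/w7.png',im[:,:,::-1])
E
```

```text
pos [ 0.5732 -0.2607  0.2499] psi -9.2 F [-0.8 -0.7 -1. ] t 22.6 op 0.3
shift [-92.7  -0.  355.9] rot [-0.01 -0.   -0.02]
```

View pics/w7.png

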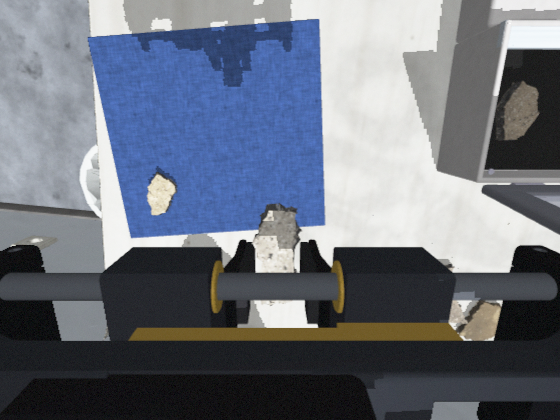

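>>> {"name": "jog_arm", "arguments": {"motion": [-50,0,0,0,0,0,-93,0,30,0,0,0,-93,0,90,0,0,0,-93,0,150,0,0,0,-93,0,210,0,0,0,-93,0,270,0,0,0,-93,0,320,0,0,0,-93,0,350,0,0,0,-93,0,356,0,0,0,-93,0,356,0,0,0,-93,0,356,0,0,0]}}

```text
time_s: 24.02
position: [0.5386, 0.104, 0.2491]
tcp_rot: [[0.987, -0.001, 0.161], [-0.161, -0.0, 0.987], [-0.001, -1.0, -0.001]]
force: [-0.3, 0.1, 0.2]
opening: 0.301
```

```bash
python3 goto.py 0.5386 0.1054 0.064 -9.2
```

```text
pos [0.5386 0.104  0.2491] psi -9.28 F [-0.3  0.1  0.2] t 24.025 op 0.301
shift [ -0.  185.1   1.5] rot [ 0.04 -0.08 -0.07]
```

>>> {"name": "jog_arm", "arguments": {"motion": [0,50,1,0,0,0,0,100,1,0,0,0,0,140,1,0,0,0,0,165,1,0,0,0,0,180,1,0,0,0,0,186,1,0,0,0,0,186,1,0,0,0]}}

```text
time_s: 24.9
position: [0.5395, 0.1058, 0.0639]
tcp_rot: [[0.987, 0.001, 0.16], [-0.16, -0.0, 0.987], [0.001, -1.0, 0.0]]
force: [-0.1, -0.0, -0.4]
opening: 0.301
```

>>> {"name": "jog_arm", "arguments": {"motion": [0,0,0,0,0,0,0,0,0,0,0,0,0,0,0,0,0,0,0,-50,0,0,0,0,0,-110,0,0,0,0,0,-170,0,0,0,0,0,-200,0,0,0,0,0,-200,0,0,0,0], "gripper": 0.5}}

```text
time_s: 25.9
position: [0.5406, 0.1063, 0.2666]
tcp_rot: [[0.987, 0.007, 0.16], [-0.16, -0.0, 0.987], [0.007, -1.0, 0.001]]
force: [-0.9, -0.8, -0.7]
opening: 0.498
```

```bash
python3 - <<'E'
from h import *
im,d=bot.capture('wrist');cv2.imwrite('pics/w8.png',im[:,:,::-1])
E
python3 goto.py .61 -.43 .24 -29
```

```text
pos [0.5392 0.1062 0.2644] psi -9.19 F [-0.7  0.3 -0.3] t 25.95 op 0.498
shift [ 155.5   24.6 -518.1] rot [-0.04 19.81  0.12]
```

View pics/w8.png

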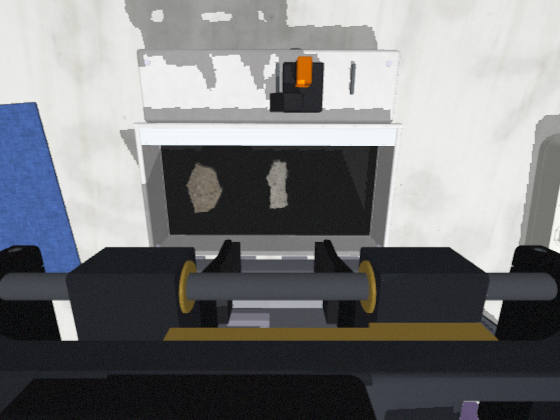

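>>> {"name": "jog_arm", "arguments": {"motion": [0,0,-60,0,0,0,0,0,-120,0,0,0,0,0,-180,0,0,0,0,0,-240,0,0,0,0,0,-300,0,0,0,20,10,-360,0,0,0,50,24,-410,0,5,0,80,24,-460,0,10,0,110,24,-500,0,20,0,150,24,-518,0,20,0,155,24,-518,0,20,0,155,24,-518,0,20,0], "gripper": 0.7}}

```text
time_s: 27.45
position: [0.6083, -0.4285, 0.2366]
tcp_rot: [[0.873, -0.004, 0.487], [-0.487, 0.004, 0.873], [-0.005, -1.0, 0.001]]
force: [-0.3, 0.5, -0.1]
opening: 0.696
```

```bash
python3 ms.py p4; python3 goto.py .56 -.414 .0265 -29
```

```text
pose [ 0.6083 -0.4285  0.2366]
px 269.0 147.0 mean [ 558.4 -412.8] mid [ 560.7 -413.2] long axis deg 154.7 ext [54.7 34.1] ztop 0.0155 rect [ 560.5 -415.4] [32.9 53.5] 52.4
pos [ 0.6081 -0.4284  0.2375] psi -29.17 F [ 0.8  0.4 -0.6] t 27.5 op 0.693
shift [-48.  211.2 -11.1] rot [-0.06 -0.17 -0.26]
```

View pics/w_p4.png

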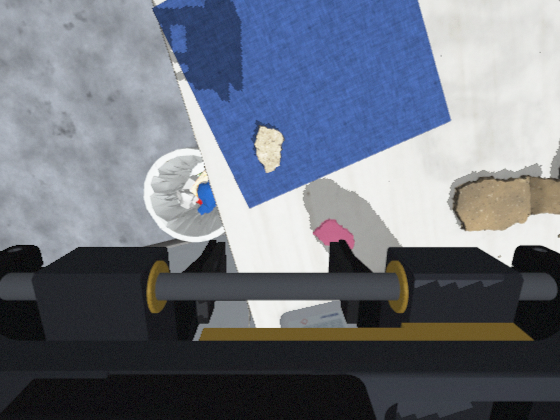

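>>> {"name": "jog_arm", "arguments": {"motion": [-48,50,-11,0,0,0,-48,110,-11,0,0,0,-48,165,-11,0,0,0,-48,195,-11,0,0,0,-48,207,-11,0,0,0,-48,211,-11,0,0,0,-48,212,-11,0,0,0,-48,212,-11,0,0,0], "gripper": 0.7}}

```text
time_s: 28.5
position: [0.5627, -0.4168, 0.0292]
tcp_rot: [[0.873, 0.002, 0.488], [-0.488, -0.002, 0.873], [0.003, -1.0, -0.001]]
force: [0.3, 0.8, 0.3]
opening: 0.699
```

>>> {"name": "jog_arm", "arguments": {"motion": [0,0,0,0,0,0,0,0,0,0,0,0,0,0,0,0,0,0,0,0,0,0,0,0,0,0,0,0,0,0], "gripper": 0}}

```text
time_s: 29.12
position: [0.562, -0.4162, 0.0277]
tcp_rot: [[0.873, -0.0, 0.488], [-0.488, -0.0, 0.873], [-0.0, -1.0, -0.0]]
force: [-0.1, 0.6, 1.3]
opening: 0.385
```

>>> {"name": "jog_arm", "arguments": {"motion": [0,-20,0,0,0,0,0,-70,0,0,-10,0,0,-130,0,0,-20,0,0,-180,0,0,-20,0,0,-223,0,0,-20,0,0,-223,0,0,-20,0,0,-223,0,0,-20,0]}}

```text
time_s: 30.0
position: [0.5615, -0.4156, 0.2507]
tcp_rot: [[0.987, -0.0, 0.16], [-0.16, 0.0, 0.987], [-0.0, -1.0, 0.0]]
force: [-1.0, 0.4, -0.7]
opening: 0.387
```

```bash
python3 goto.py 0.5525 0.1737 0.25 -9.2
python3 - <<'E'
from h import *
im,d=bot.capture('wrist');cv2.imwrite('pics/w9.png',im[:,:,::-1])
E
```

```text
pos [ 0.5615 -0.4156  0.2507] psi -9.2 F [-1.   0.4 -0.7] t 30.0 op 0.387
shift [-103.1    1.   580.3] rot [-0.02  0.   -0.02]
```

View pics/w9.png

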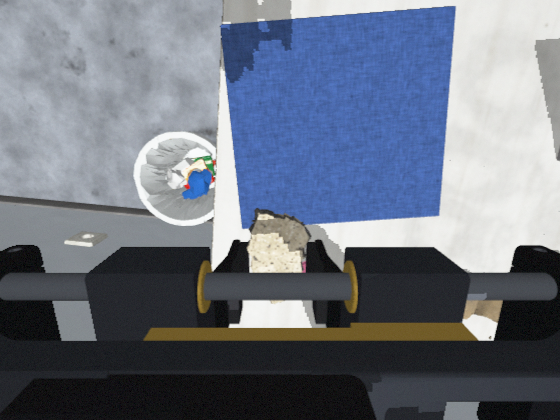

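>>> {"name": "jog_arm", "arguments": {"motion": [-55,0,20,0,0,0,-103,0,60,0,0,0,-103,0,120,0,0,0,-103,0,180,0,0,0,-103,0,240,0,0,0,-103,0,300,0,0,0,-103,0,360,0,0,0,-103,0,420,0,0,0,-103,0,480,0,0,0,-103,0,530,0,0,0,-103,0,565,0,0,0,-103,0,580,0,0,0,-103,0,580,0,0,0,-103,0,580,0,0,0]}}

```text
time_s: 31.8
position: [0.5527, 0.1715, 0.25]
tcp_rot: [[0.987, -0.001, 0.161], [-0.161, -0.001, 0.987], [-0.001, -1.0, -0.001]]
force: [0.4, -0.8, -0.3]
opening: 0.389
```

```bash
python3 goto.py 0.5525 0.1737 0.064 -9.2
```

```text
pos [0.5527 0.1715 0.25  ] psi -9.27 F [ 0.4 -0.8 -0.3] t 31.8 op 0.389
shift [ -0.3 186.    2.3] rot [ 0.06 -0.07 -0.07]
```

>>> {"name": "jog_arm", "arguments": {"motion": [0,50,1,0,0,0,0,100,1,0,0,0,0,140,1,0,0,0,0,165,1,0,0,0,0,180,1,0,0,0,0,186,1,0,0,0,0,186,1,0,0,0]}}

```text
time_s: 32.67
position: [0.5537, 0.1735, 0.065]
tcp_rot: [[0.987, 0.001, 0.16], [-0.16, 0.0, 0.987], [0.001, -1.0, 0.0]]
force: [0.3, 0.1, -0.5]
opening: 0.389
```

>>> {"name": "jog_arm", "arguments": {"motion": [0,0,0,0,0,0,0,0,0,0,0,0,0,0,0,0,0,0,0,-50,0,0,0,0,0,-110,0,0,0,0,0,-170,0,0,0,0,0,-220,0,0,0,0,0,-260,0,0,0,0,0,-270,0,0,0,0,0,-270,0,0,0,0], "gripper": 0.55}}

```text
time_s: 33.92
position: [0.5529, 0.1739, 0.3344]
tcp_rot: [[0.987, 0.0, 0.16], [-0.16, 0.0, 0.987], [0.0, -1.0, 0.0]]
force: [-0.3, 0.8, -0.4]
opening: 0.547
```

```bash
python3 - <<'E'
from h import *
s=bot.read_state();T=wristpose(s)
im,d=bot.capture('wrist');cv2.imwrite('pics/w10.png',im[:,:,::-1])
im,d=bot.capture('side');crop(im,200,90,420,270,3.5,'pics/s10.png')
im,d=bot.capture('top');cv2.imwrite('pics/t10.png',im[:,:,::-1])
W=cloud('top',d)
E
python3 goto.py .66 .15 .33 -9.2
```

```text
pos [0.5521 0.1737 0.3323] psi -9.2 F [ 1.7 -0.1 -0.1] t 34.075 op 0.547
shift [110.3   1.8  -6.2] rot [ 0.07 -0.   -0.25]
```

View pics/w10.png

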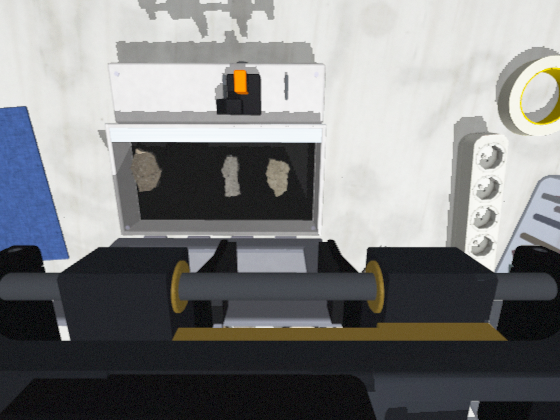

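View pics/s10.png

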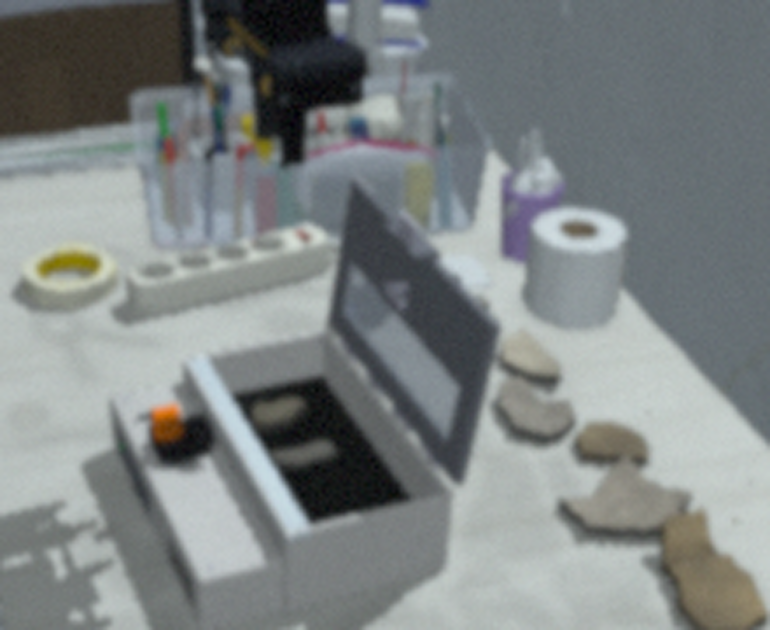

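View pics/t10.png

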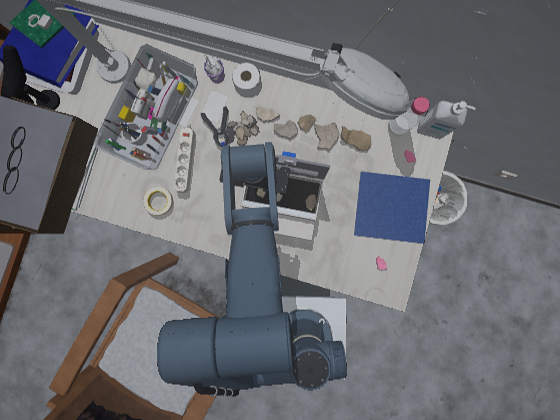

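Run:
```python
from h import *
s=bot.read_state();T=wristpose(s)
im,d=bot.capture('wrist');W=cloud('wrist',d,T)
crop(im,100,110,340,250,3.3,'pics/w11.png')
o=np.array([.537,.0955]);ex=np.array([.987,-.16]);ey=np.array([.16,.987])
for u,v in [(140,160),(145,170),(150,185),(232,175),(278,178),(200,180)]:
    p=W[v,u];q=p[:2]-o;print((u,v),'scanner',round(q@ex,4),round(q@ey,4),round(p[2],4))
```

```text
(140, 160) scanner -0.0273 -0.116 0.0488
(145, 170) scanner -0.0128 -0.1119 0.0459
(150, 185) scanner 0.009 -0.1069 0.0465
(232, 175) scanner -0.0052 0.0126 0.0429
(278, 178) scanner -0.0012 0.0795 0.0444
(200, 180) scanner 0.0032 -0.0361 0.0367
```

View pics/w11.png

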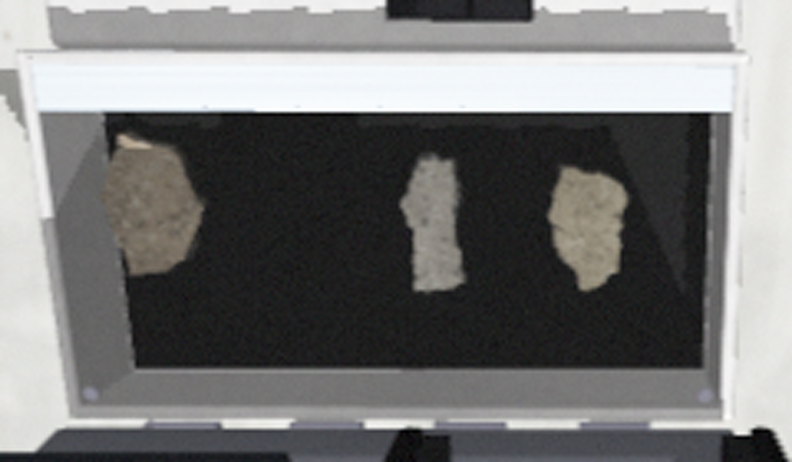

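```bash
python3 goto.py .6716 .1445 .335 -9.2
```

```text
pos [0.5522 0.1737 0.3324] psi -9.2 F [0.2 0.5 0.4] t 34.125 op 0.55
shift [122.5  -3.1  -9.7] rot [ 0.07 -0.   -0.24]
```

>>> {"name": "jog_arm", "arguments": {"motion": [40,-3,-10,0,0,0,80,-3,-10,0,0,0,110,-3,-10,0,0,0,122,-3,-10,0,0,0,122,-3,-10,0,0,0,122,40,-10,0,0,0,122,70,-10,0,0,0,122,92,-10,0,0,0,122,92,-10,0,0,0,122,92,-10,0,0,0], "gripper": 0}}

```text
time_s: 35.38
position: [0.672, 0.1448, 0.2438]
tcp_rot: [[0.987, 0.001, 0.159], [-0.159, 0.0, 0.987], [0.001, -1.0, 0.0]]
force: [0.1, -0.8, -0.0]
opening: 0.004
```

```bash
python3 goto.py .6716 .1445 .240 -9.2;python3 - <<'E'
from h import *
im,d=bot.capture('side');crop(im,200,70,420,250,3.5,'pics/s12.png')
E
```

```text
pos [0.672  0.1448 0.2438] psi -9.17 F [ 0.1 -0.8 -0. ] t 35.375 op 0.004
shift [-0.3  3.8 -0.4] rot [-0.02  0.03  0.08]
```

View pics/s12.png

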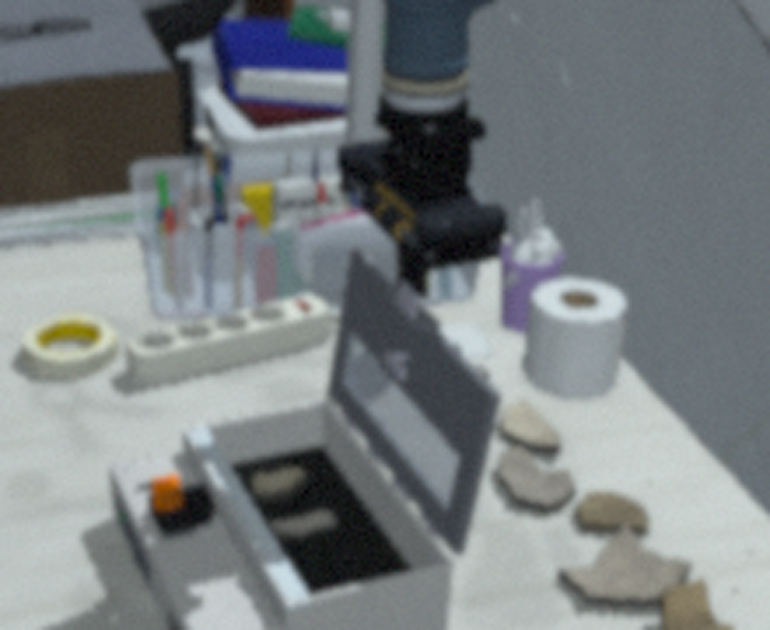

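>>> {"name": "jog_arm", "arguments": {"motion": [-8,0,0,0,0,0,-15,0,0,0,0,0,-23,-2,0,0,0,0,-31,-3,0,0,0,0,-43,-3,0,0,0,0,-55,-3,0,0,0,0,-67,-1,0,0,0,0,-78,2,0,0,0,0,-89,6,0,0,0,0,-100,11,0,0,0,0,-100,11,0,0,0,0]}}

```text
time_s: 36.8
position: [0.5716, 0.1608, 0.2309]
tcp_rot: [[0.987, -0.003, 0.159], [-0.159, 0.0, 0.987], [-0.003, -1.0, -0.0]]
force: [0.7, 0.1, 0.1]
opening: 0.005
```

```bash
python3 goto.py .5736 .160 .232 -9.2;python3 - <<'E'
from h import *
im,d=bot.capture('side');crop(im,200,70,420,250,3.5,'pics/s13.png')
E
```

```text
pos [0.5716 0.1608 0.2309] psi -9.18 F [0.7 0.1 0.1] t 36.8 op 0.005
shift [ 2.1 -1.1 -0.4] rot [ 0.02  0.02 -0.16]
```

View pics/s13.png

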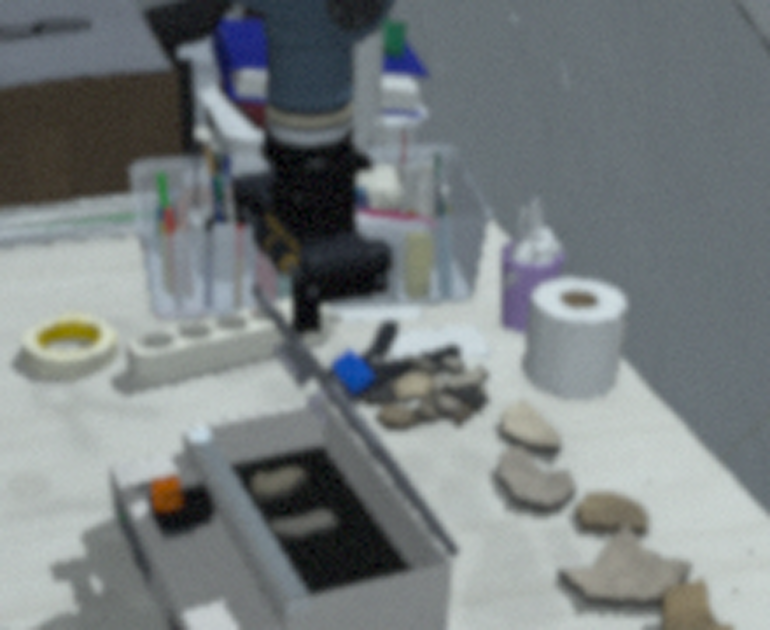

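>>> {"name": "jog_arm", "arguments": {"motion": [-10,6,0,0,0,0,-20,13,0,0,0,0,-29,20,0,0,0,0,-37,29,0,0,0,0,-45,38,0,0,0,0,-51,47,0,0,0,0,-60,56,0,0,0,0,-67,66,0,0,0,0,-73,77,0,0,0,0,-79,87,0,0,0,0,-79,87,0,0,0,0]}}

```text
time_s: 38.22
position: [0.4935, 0.1731, 0.1434]
tcp_rot: [[0.987, -0.004, 0.16], [-0.16, -0.0, 0.987], [-0.004, -1.0, -0.001]]
force: [-0.5, 1.1, 0.5]
opening: 0.01
```

```bash
python3 goto.py .5 .17 .118 -9.2;python3 - <<'E'
from h import *
im,d=bot.capture('side');crop(im,200,90,420,270,3.5,'pics/s14.png')
s=bot.read_state();q=s['position'][:2]-np.array([.537,.0955]);print('scanner',q@[.987,-.16],q@[.16,.987])
E
```

```text
pos [0.4935 0.1731 0.1434] psi -9.19 F [-0.5  1.1  0.5] t 38.225 op 0.01
shift [ 7.  25.4 -2. ] rot [ 0.06  0.01 -0.24]
scanner -0.054799899589307116 0.06971049036170819
```

View pics/s14.png

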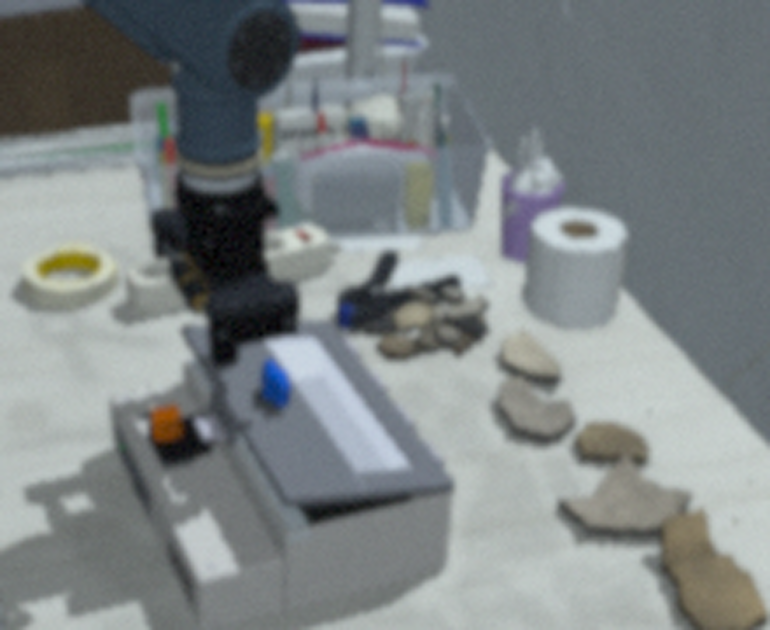

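>>> {"name": "jog_arm", "arguments": {"motion": [-2,3,0,0,0,0,-3,6,0,0,0,0,-4,8,0,0,0,0,-5,10,0,0,0,0,-6,12,0,0,0,0,-6,13,0,0,0,0,-6,14,0,0,0,0,-6,15,0,0,0,0,-6,16,0,0,0,0,-6,17,0,0,0,0,-6,17,0,0,0,0]}}

```text
time_s: 39.65
position: [0.4891, 0.1742, 0.1281]
tcp_rot: [[0.987, -0.001, 0.16], [-0.16, 0.0, 0.987], [-0.001, -1.0, 0.0]]
force: [-1.0, -0.1, 5.5]
opening: 0.002
```

>>> {"name": "jog_arm", "arguments": {"motion": [0,0.5,0,0,0,0,0,1,0,0,0,0,0,1.5,0,0,0,0,0,2,0,0,0,0,0,2.5,0,0,0,0,0,3,0,0,0,0,0,3.5,0,0,0,0,0,4,0,0,0,0,0,4,0,0,0,0]}}

```text
time_s: 40.78
position: [0.4895, 0.174, 0.1232]
tcp_rot: [[0.987, -0.0, 0.16], [-0.16, -0.0, 0.987], [-0.0, -1.0, -0.0]]
force: [0.2, -0.6, 0.5]
opening: 0.006
```

>>> {"name": "jog_arm", "arguments": {"motion": [0,0.5,0,0,0,0,0,1,0,0,0,0,0,1.5,0,0,0,0,0,2,0,0,0,0,0,2.5,0,0,0,0,0,3,0,0,0,0,0,3.5,0,0,0,0,0,4,0,0,0,0,0,4,0,0,0,0]}}

```text
time_s: 41.9
position: [0.4894, 0.1741, 0.1196]
tcp_rot: [[0.987, -0.0, 0.16], [-0.16, 0.0, 0.987], [-0.0, -1.0, 0.0]]
force: [0.0, 0.2, 0.4]
opening: 0.005
```

Run:
```python
from h import *
im,d=bot.capture('side');crop(im,200,90,420,270,3.5,'pics/s15.png')
print(bot.read_state()['force'])
```

```text
[-0.39411208  0.96862952  0.91753666]
```

View pics/s15.png

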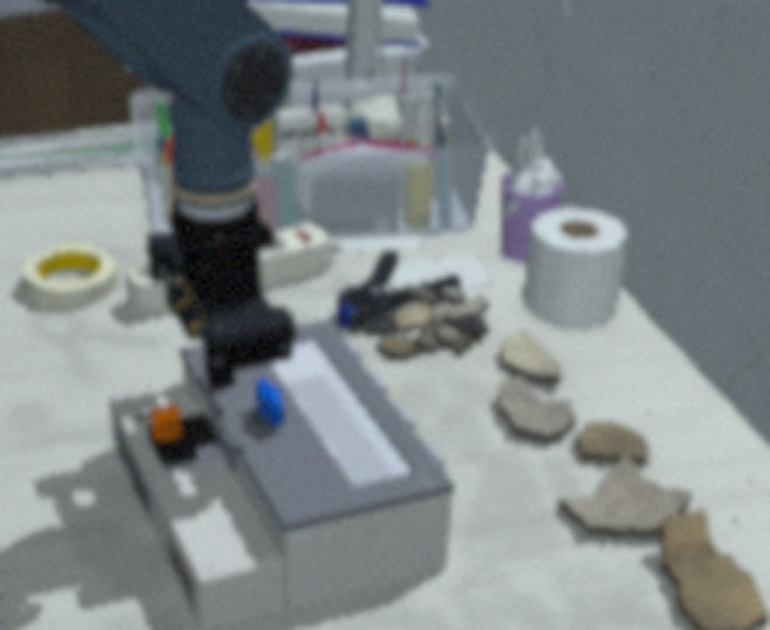

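>>> {"name": "jog_arm", "arguments": {"motion": [0,0.5,0,0,0,0,0,1,0,0,0,0,0,1.5,0,0,0,0,0,2,0,0,0,0,0,2,0,0,0,0]}}

```text
time_s: 42.58
position: [0.4893, 0.1741, 0.1178]
tcp_rot: [[0.987, -0.0, 0.16], [-0.16, 0.0, 0.987], [-0.0, -1.0, 0.0]]
force: [-1.2, 0.6, 5.1]
opening: 0.003
```

>>> {"name": "jog_arm", "arguments": {"motion": [0,-5,0,0,0,0,0,-20,0,0,0,0,0,-60,0,0,0,0,0,-110,0,0,0,0,0,-135,0,0,0,0,0,-140,0,0,0,0,0,-140,0,0,0,0]}}

```text
time_s: 43.45
position: [0.489, 0.174, 0.2574]
tcp_rot: [[0.987, -0.0, 0.16], [-0.16, -0.0, 0.987], [-0.0, -1.0, -0.0]]
force: [-0.5, -0.5, -0.4]
opening: 0.004
```

```bash
python3 - <<'E'
from h import *
im,d=bot.capture('side');crop(im,200,90,420,270,3.5,'pics/s16.png')
E
python3 goto.py .5013 .1025 .245 -99
```

```text
pos [0.4886 0.1739 0.2567] psi -9.2 F [ 0.  -0.3 -0.8] t 43.5 op 0.002
shift [ 23.9  11.7 -68.5] rot [ 1.10e-01  8.98e+01 -6.00e-02]
```

View pics/s16.png

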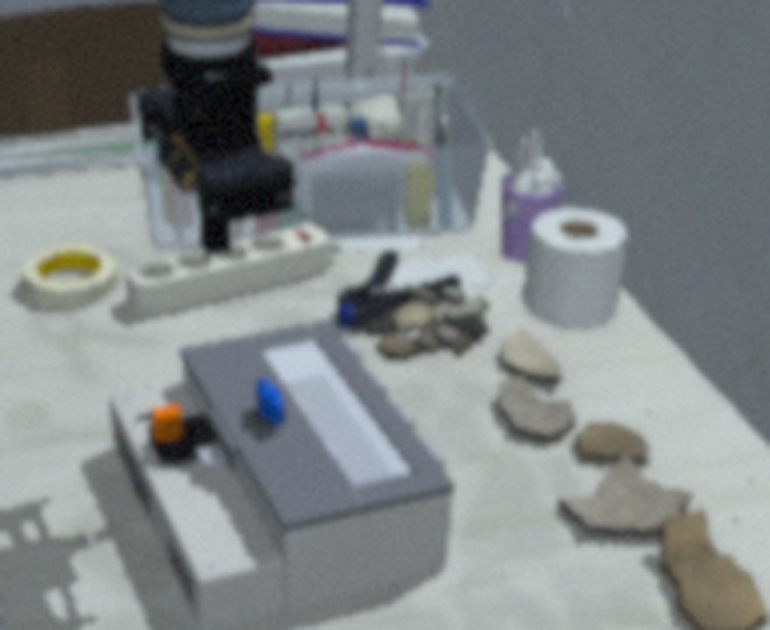

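Cover stays shut, so the latch has snapped over the keeper. Next is the knob.

>>> {"name": "jog_arm", "arguments": {"motion": [24,12,-68,0,90,0,24,12,-68,0,90,0,24,12,-68,0,90,0,24,12,-68,0,90,0,24,12,-68,0,90,0,24,12,-68,0,90,0,24,12,-68,0,90,0,24,12,-68,0,90,0,24,12,-68,0,90,0,24,12,-68,0,90,0,24,12,-68,0,90,0], "gripper": 0.5}}

```text
time_s: 44.88
position: [0.5018, 0.1031, 0.2447]
tcp_rot: [[-0.159, -0.002, 0.987], [-0.987, 0.0, -0.159], [0.0, -1.0, -0.002]]
force: [0.7, 0.6, 0.6]
opening: 0.495
```

```bash
python3 mw.py d; python3 goto.py .5013 .1027 .124 -99
```

```text
knob 700.0 px [276. 209.] ray rect ((501.2938537597656, 103.91328430175781), (47.04033660888672, 19.106504440307617), 80.930908203125) top face 688 ((501.3521728515625, 102.48907470703125), (44.11994171142578, 19.013240814208984), 67.95156860351562) zmax 0.1285
tab 433.0 px [190. 169.] ray rect ((425.5777282714844, 149.8923797607422), (15.633429527282715, 30.334243774414062), 85.61056518554688) top face 395 ((422.89642333984375, 149.8984375), (14.080554008483887, 24.022747039794922), 80.48578643798828) zmax 0.1066
pos [0.5019 0.1031 0.2449] psi -99.15 F [ 0.6 -0.6 -0.6] t 44.925 op 0.498
shift [  0.4 120.9  -0.3] rot [ 0.08 -0.15  0.01]
```

View pics/w_d.png

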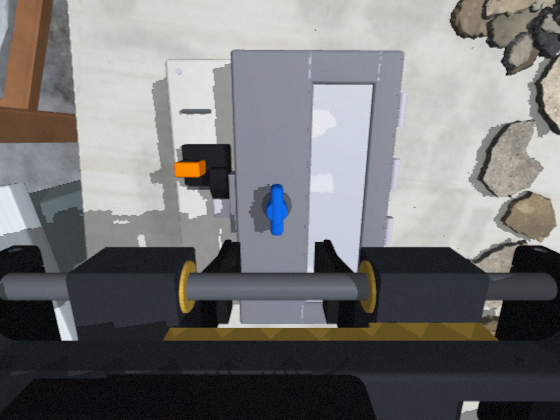

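>>> {"name": "jog_arm", "arguments": {"motion": [0,50,0,0,0,0,0,90,0,0,0,0,0,112,0,0,0,0,0,121,0,0,0,0,0,121,0,0,0,0,0,121,0,0,0,0]}}

```text
time_s: 45.68
position: [0.503, 0.1031, 0.1255]
tcp_rot: [[-0.16, 0.002, 0.987], [-0.987, -0.0, -0.16], [-0.0, -1.0, 0.002]]
force: [0.8, -0.3, 0.1]
opening: 0.502
```

>>> {"name": "jog_arm", "arguments": {"motion": [0,0,0,0,0,0,0,0,0,0,0,0,0,0,0,0,0,0,0,0,0,0,0,0,0,0,0,0,0,0], "gripper": 0}}

```text
time_s: 46.3
position: [0.5008, 0.1033, 0.1244]
tcp_rot: [[-0.16, -0.003, 0.987], [-0.987, 0.0, -0.16], [0.0, -1.0, -0.003]]
force: [-3.8, 1.4, 3.1]
opening: 0.135
```

>>> {"name": "jog_arm", "arguments": {"motion": [0,0,-1,0,8,0,0,0,-1,0,16,0,0,0,-1,0,24,0,0,0,-1,0,32,0,0,0,-1,0,40,0,0,0,-1,0,48,0,0,0,-1,0,56,0,0,0,-1,0,64,0,0,0,-1,0,72,0,0,0,-1,0,77,0,0,0,-1,0,80,0,0,0,-1,0,82,0,0,0,-1,0,82,0,0,0,-1,0,82,0]}}

```text
time_s: 48.05
position: [0.5012, 0.1029, 0.1245]
tcp_rot: [[-1.0, -0.0, -0.019], [0.019, -0.001, -1.0], [0.0, -1.0, 0.001]]
force: [-2.2, -2.7, 1.1]
opening: 0.136
```

Run:
```python
from h import *
s=bot.read_state();R=s['tcp_rot'];print(s['force'],s['moment'],np.degrees(np.arctan2(R[1][0],R[0][0])))
```

```text
[-2.17840337 -2.72688166  1.14053622] [-0.47701792  0.63278978  0.49436788] 178.8988898146359
```

>>> {"name": "jog_arm", "arguments": {"motion": [0,0,0,0,0,0,0,0,0,0,0,0,0,0,0,0,0,0,0,-50,0,0,0,0,0,-100,0,0,0,0,0,-130,0,0,0,0,0,-135,0,0,0,0,0,-135,0,0,0,0], "gripper": 0.5}}

```text
time_s: 49.05
position: [0.5008, 0.1033, 0.2589]
tcp_rot: [[-1.0, -0.001, -0.021], [0.021, 0.0, -1.0], [0.001, -1.0, -0.0]]
force: [-0.5, 0.5, -0.5]
opening: 0.502
```

```bash
python3 mw.py e
python3 - <<'E'
from h import *
im=cv2.imread('pics/w_e.png')[:,:,::-1].copy();T=wristpose()
k=cv2.inRange(cv2.cvtColor(im,cv2.COLOR_RGB2HSV),(100,150,60),(125,255,255))
k[:150]=0;k[250:]=0;k[:,:230]=0;k[:,320:]=0
v,u=np.nonzero(k);Q=ray('wrist',u,v,np.full(len(u),.126),T)[:,:2]
w,V=np.linalg.eigh(np.cov(Q.T));print(Q.mean(0),np.degrees(np.arctan2(V[1,1],V[0,1])))
im,d=bot.capture('side');crop(im,170,120,470,390,2.5,'pics/s17.png')
im,d=bot.capture('top');cv2.imwrite('pics/t17.png',im[:,:,::-1])
E
```

```text
knob 626.0 px [278. 205.] ray rect ((502.4265441894531, 101.34260559082031), (19.081144332885742, 47.33076477050781), 88.35297393798828) top face 630 ((501.359619140625, 101.46107482910156), (18.732784271240234, 44.5632438659668), 77.52124786376953) zmax 0.1287
tab 3595.0 px [331. 332.] ray rect ((343.4635009765625, 41.0487060546875), (389.83636474609375, 21.977598190307617), 88.818603515625) top face 0 None zmax 0.3373
[0.5023151  0.10157045] -179.47032336343875
```

View pics/w_e.png

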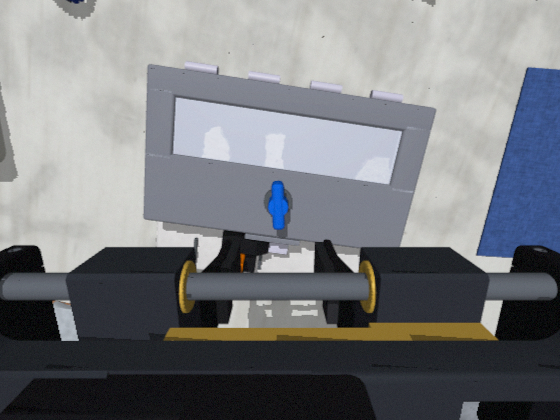

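View pics/s17.png

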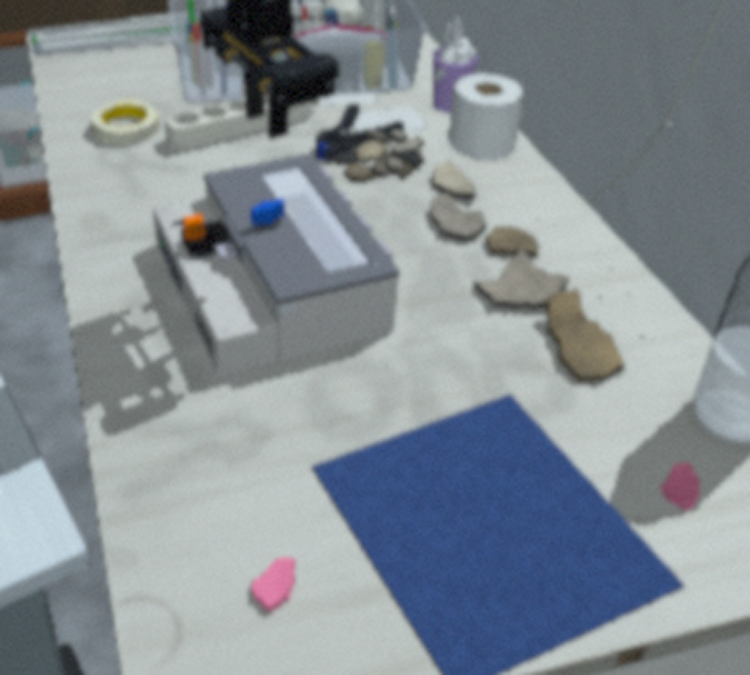

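```bash
python3 -c "
from rig import bot
print(bot.hand_in())"
```

```text
the job is handed in; nothing more can be done
None
```

The scanner is loaded, latched and locked, and the job is handed in; the robot's clock stood at about 49 s of the 208 s allowed.

- **Opening:** I turned the wing knob back until its wing was parallel to the hinge. I then pushed the thumb latch to its end stop, and the cover sprang fully open.
- **Sherds:** Three were on the felt pad: b7, m6 and b8. All three now lie flat on the chamber floor, and the pad is empty. b7 ended up about 30 mm nearer the -y wall than I had placed it, but it is still inside.
- **Closing:** The push force rose to about 5.5 N, then dropped away, and the cover settled on its stop. It stayed shut when I let go. The latch tab was back within 1 mm of where it started.
- **Locking:** I turned the knob clockwise until it resisted at its stop. The last picture puts the wing at about 80°, which matches the 1.4 rad stop.

The last check on the sherds, with the cover still open, was a depth reading. After that they could only be seen dimly through the window. I never touched the tape roll or the pink look-alikes. No check failed or disagreed with another.

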